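# Set up the tile cutter for the next cut

### The job

Set up the tile cutter for the next cut: clear every offcut from the cutting table into the black offcut bin, then slide only the top tile sideways off the stack onto the cleared table - without lifting it and leaving the other tiles where they are - and push it snug and square against the table's fence, wholly on the table. With the tile against the fence, zero the readout by pushing its recessed button fully in with the tip of the scriber, then lay the scriber back along its rubber mat; leave everything else where it is.

Things in the scene. Friction and masses are not known exactly. Their poses are not given: they have to be found in the camera images.
- bed: Aluminium cutting table, fixed. Clear flat top 200 mm (its x) by 220 mm (its y), 34 mm above the work surface. A dark steel fence, 22 mm high above the top and 220 mm long, stands along its far (+x) edge; the fence's inner face is the plane x = +100 mm, facing -x. Origin at the centre of the clear top, at work-surface height; z up.
- pad: Fixed wooden board, 120 x 120 x 6 mm, under the tile stack, beside the cutting table (on its left or right, 12 to 30 mm between the stack and the table). Origin: centre of its underside.
- tile_top: Top tile of the stack of four: white ceramic, square, 100 x 100 x 10 mm, about 0.23 kg, too wide to grip. Origin: centre of its underside (36 mm above the work surface at the start, 2 mm above the cutting table's top); z up. Tiles and offcuts slide on one another and on the aluminium with ordinary friction.
- tile_2: Second tile from the top, alike, must stay put. Origin: centre of its underside.
- tile_3: Third tile, alike, must stay put.
- tile_4: Bottom tile, alike, must stay put.
- bin: Fixed open black bin for offcuts, outside 160 (its x) x 120 (its y) x 40 mm high, walls and floor 4 mm, beside the cutting table on the side away from the stack. Origin: centre of its underside.
- readout: Fixed grey digital readout box with a screen on top, 70 (its x) x 120 (its y) x 85 mm high. Its front looks along its own +x (roughly to the robot's left) and is the plane x = +35 mm. On the front, 55 mm above the work surface, a square white collar (outside 32 mm, inside 20 mm square, standing out 22 mm) surrounds the recessed zero button. Origin: centre of its underside; z up.
- button_face (a point): Centre of the outer face of the zero button at rest, at x = +44 mm, y = 0, z = 55 mm in the readout's frame, 13 mm inside the collar's mouth. The button is a grey disc 16 mm across that is pressed along the readout's -x. Axes as the readout's.
- collar_mouth (a point): Centre of the collar's open mouth, x = +57 mm in the readout's frame. Axes as the readout's.
- zero_button (a joint): Travel of the zero button: 0 at rest, 0.006 m when fully pressed in; a spring, 600 N/m (3.6 N at the bottom), pushes it back out.
- scriber: Scriber: square pale-wood handle 14 x 14 x 105 mm with a steel tip, 7 mm diameter and 40 mm long, at its +x end; 145 mm overall, 40 g. Origin at mid-length on its axis (the handle runs from x = -72.5 to +32.5 mm, the tip's end is at x = +72.5 mm, the balance point near x = -20 mm). Lies along x on any of its four sides; its axis is then 7 mm above what it lies on.
- mat: Fixed black rubber mat, 200 (its x) x 70 (its y) x 4 mm, on which the scriber lies at the start. Origin: centre of its underside.
- offcut_a: Ceramic offcut, 30 x 64 x 10 mm (its x, y, z), the same white ceramic as the tiles, lying on the cutting table at the start if it is there at all (three or all four of them are). Origin: centre of its underside.
- offcut_b: Ceramic offcut, 26 x 56 x 10 mm (its x, y, z), the same white ceramic as the tiles, lying on the cutting table at the start if it is there at all (three or all four of them are). Origin: centre of its underside.
- offcut_c: Ceramic offcut, 32 x 68 x 10 mm (its x, y, z), the same white ceramic as the tiles, lying on the cutting table at the start if it is there at all (three or all four of them are). Origin: centre of its underside.
- offcut_d: Ceramic offcut, 24 x 50 x 10 mm (its x, y, z), the same white ceramic as the tiles, lying on the cutting table at the start if it is there at all (three or all four of them are). Origin: centre of its underside.
- tape_roll: Bystander: roll of paper tape, 90 mm across, 25 mm high.
- paste_jar: Bystander: jar, 70 mm across, 90 mm high.
- battery: Bystander: tool battery, 110 x 70 x 60 mm.
- driver: Bystander: screwdriver lying down.
- tin: Bystander: low round steel tin, 60 mm across, 25 mm high.
There are look-alikes about, which are no part of the job. What is shaped like the offcut_b but orange, purple or red is not meant.

How it is judged:
On the way, in this order (a step that is already met when the one before it is completed fails the run):
1. all offcuts are in the bin (x of offcut_a in the frame of bin between -0.076 and 0.076 m and y of offcut_a in the frame of bin between -0.056 and 0.056 m and z of each of offcut_a, offcut_b, offcut_c, offcut_d in the frame of bin below 0.034 m and x of offcut_b in the frame of bin between -0.076 and 0.076 m and y of offcut_b in the frame of bin between -0.056 and 0.056 m and x of offcut_c in the frame of bin between -0.076 and 0.076 m and y of offcut_c in the frame of bin between -0.056 and 0.056 m and x of offcut_d in the frame of bin between -0.076 and 0.076 m and y of offcut_d in the frame of bin between -0.056 and 0.056 m), for 0.2 s.
2. the top tile lies flat on the cutting table, snug and square against the fence (all of step 1 and x of tile_top in the frame of bed above 0.0465 m and y of tile_top in the frame of bed between -0.063 and 0.063 m and z of tile_top in the frame of bed between 0.03 and 0.038 m and angle between the x axis of tile_top and the x axis of bed, either way round below 0.06 rad), for 0.2 s.
3. the zero button is fully pressed in by the scriber while the tile is against the fence (x of tile_top in the frame of bed above 0.0465 m and y of tile_top in the frame of bed between -0.063 and 0.063 m and z of tile_top in the frame of bed between 0.03 and 0.038 m and angle between the x axis of tile_top and the x axis of bed, either way round below 0.06 rad and value of joint zero_button above 0.0045 m and contact force between scriber and readout above 0.5 N), for 0.05 s.
At the end, for the whole second after the job is handed in: Every offcut is in the bin, below its rim; the tile is flat on the table, within 3.5 mm of the fence, square to 0.06 rad, at most 3 mm over a side; scriber on the mat, its middle within 36 mm (along) and 32 mm (across) of the mat's, to 0.3 rad; other tiles within 10 mm; button out; all at rest (all of step 2 and x of scriber in the frame of mat between -0.036 and 0.036 m and y of scriber in the frame of mat between -0.032 and 0.032 m and z of scriber in the frame of mat below 0.016 m and angle between the x axis of scriber and the x axis of mat, either way round below 0.3 rad and distance of each of tile_2, tile_3, tile_4 from where it was at the start of the episode below 0.01 m and value of joint zero_button below 0.002 m and linear speed of each of tile_top, scriber, offcut_a, offcut_b, offcut_c, offcut_d below 0.02 m/s); the robot touches nothing.
It fails at once if the other tiles of the stack shift more than 10 mm (not (distance of each of tile_2, tile_3, tile_4 from where it was at the start of the episode below 0.01 m)).
It fails at once if the top tile is lifted (more than 20 mm above where it started) (height (world z) of tile_top above 0.056 m).
It fails at once if a bystander is moved more than 30 mm (distance of any of tape_roll, paste_jar, battery, driver, tin from where it was at the start of the episode above 0.03 m).
Of offcut_a, offcut_b, offcut_c, offcut_d only 3 to 4 are there at a start; the rules pass over those that are not, and their reading is None.
At some moment in a run one of offcut_a, offcut_b, offcut_c, offcut_d, scriber may be knocked a few centimetres aside while the robot is not near it.
Once in a run the grip may slacken for a moment while it holds something.
It also fails if it takes over 208 s, if anything falls off the work surface, if the arm or the gripper's body presses on something with over 40 N, if the wrist force passes 120 N, or if a joint passes its speed limit or range.

### The arm

A 6-joint arm with a two-finger parallel gripper is mounted at the origin on the work surface. World frame = base frame: x ahead of the robot, y to its left, z up, the work surface at z = 0. Lengths are in m, angles in rad, forces in N, time in s.
With the tool pointing down it reaches from about 0.25 to 0.725 m from the base axis. Payload 4 kg.
Tool frame: the origin (TCP) lies midway between the tips of the shut fingers; the grasp point (between the pads) lies 19 mm behind it; z points along the fingers, y is the direction in which the jaws open and shut (so a half turn about z gives the same grasp; the last joint's range is limited). The gripper opens to 85 mm and grips with 20 to 120 N. Pads are 22 mm wide; open, the fingers measure 114 mm over their backs; the gripper's body (76 mm by 85 mm) begins 54 mm behind the grasp point. The pads swing forward as they close: fully open they stand 13 mm farther back than shut.
Start: joints at [-1.158, 0.241, 0.005, 1.335, 0, 1.571], TCP at [0.201, -0.458, 0.231] pointing down, gripper open.
Joint ranges: [-2.72, 2.72], [-1.05, 1.87], [-1.09, 1.28], [-1.99, 2.15], [-1.42, 1.44], [-3.14, 3.14]. Speed limits (rad/s): [2.79, 2.79, 3.14, 3.14, 3.14, 3.14].

### API

Orientations are given as a unit quaternion [x, y, z, w].
In Python, from workcell import get_obs, camera, camera_model, job_done, masks_of gives the robot as it stands.
- The arm moves only by the tool jog_arm, never from a script. Its argument "deltas" is a list that holds one entry, the list of rows, each a list of 7 numbers: the shift along the tool's x, y, z in mm, then the turn, a rotation vector about the tool's x, y, z in degrees, then the finger opening in mm, from 0 to 85.4. A call has 1 to 5 rows; each row shifts and turns the pose as measured when the row begins, along the tool's axes as they then stand; what a row does not reach is not made up. A row lasts 1/10 s, in which the tool goes at most 50 mm and 8.59 degrees, less where a joint would pass 70% of its speed; a pose out of reach is approached as far as the arm can. A call with a gripper value outside its range is refused whole. The fingers move at their own pace and stop on an object; the grip force is fixed at half the most. Time passes only in rows, so rows that do not move let the fingers close. It gives the time, the measured TCP pose, the force and the opening at its end, in the units of the state.
- get_obs(): the state, without advancing time (a new reading comes with each control period).
- camera(name): name is "scene" or "top"; returns the picture (480x640x3 uint8, red, green, blue); there is no depth.
- camera_model(name): a dict with "fovy" (degrees; the focal length in pixels is half the picture's height over the tangent of half this angle, whatever the lens; pixels are square), "cx", "cy" (the principal point, pixels), "pose" (4x4, takes a point from camera to world coordinates). Camera axes: x right, y down, z forward; pixel columns grow to the right and rows downward; lengths in m; the calibration is good to about 2 mm. A picture is of the moment at which its call begins. camera_model takes no time and is no camera call.
- job_done(): hands the job in, once; it reports no verdict.
Trained networks look in the newest picture that a camera, given by its name, has taken for a name from the list of things; names that differ only in an ending like _2 or _b are one class to them, and where a whole thing is asked for, a point or a joint stands for the part that bears it (a point fixed in the world has none). Each returns a list of dicts, best first, with "conf" (0 to 1); they miss things now and then, are a little off and sometimes report something else, mostly with a low value. They report only what shows in the picture. A call takes as long as a camera call. They do not tell look-alikes from the thing itself.
- masks_of(target, camera): "pixels" (480x640 bool, what is visible of it) and "at" ([column, row] in pixels, amid what is visible of it).
The state is a dict: "clock": time; "joint_pos": joint angles; "joint_vel": joint speeds; "tau": joint torques, N m; "eef_pos": TCP position; "tool_rot": TCP orientation; "ft_force": force on the tool from outside, world axes, zero at the start; "ft_torque": the same for the moment, N m; "grip_width": finger opening in m.
Only numpy, scipy, OpenCV 4.12 (cv2) and the standard library are available. Lean on these libraries where they do the work, as an engineer would, in place of code of your own. Each camera call takes 0.05 s, during which the arm holds its last target. There are 200 camera calls.

## Working session

There is one attempt and no reset: what is moved stays moved. The work goes in short steps, Python scripts to look and compute and a tool call to move; the robot and the scene stay as the last step left them, time stands still between calls to the robot, and variables do not carry over. Pictures are saved under pics/ and viewed, about 12 in all and at most 16, crops included, and the job is handed in when it is done.

Besides the shell and the picture viewer there is one more tool, called after ">>>" by a JSON object that holds its "fn" and its "kwargs". jog_arm: Moves the arm, as the interface text tells. Its arguments: {"type":"object","properties":{"deltas":{"type":"array"}},"required":["deltas"]}

```bash
mkdir -p pics; ls; python3 - <<'E'
from workcell import *
import cv2,json,numpy as np
np.set_printoptions(precision=4,suppress=True)
for n in("scene","top"):
    im=camera(n);cv2.imwrite(f"pics/{n}0.png",im[:,:,::-1])
    m=camera_model(n);print(n,m)
print(get_obs())
E
```

```text
pics
scene {'fovy': 50.74521373105159, 'cx': 312.50544299416924, 'cy': 241.44741726674897, 'pose': array([[-0.5858,  0.4586, -0.6683,  1.3241],
       [ 0.8105,  0.3285, -0.485 ,  0.4707],
       [-0.0029, -0.8257, -0.5641,  0.6705],
       [ 0.    ,  0.    ,  0.    ,  1.    ]])}
top {'fovy': 56.825549441329144, 'cx': 321.0673931243044, 'cy': 240.4553787978181, 'pose': array([[-0.0156, -0.994 ,  0.1085,  0.5135],
       [-0.9998,  0.0141, -0.0144, -0.0287],
       [ 0.0128, -0.1087, -0.994 ,  1.1005],
       [ 0.    ,  0.    ,  0.    ,  1.    ]])}
{'clock': 0.1, 'joint_pos': array([-1.158 ,  0.2413,  0.0039,  1.3352, -0.    ,  1.5708]), 'joint_vel': array([-0.001 , -0.0009,  0.0038,  0.0009,  0.0014,  0.0002]), 'tau': array([  0.0012, -37.3137,  25.301 ,   0.0108,   0.0002,   0.    ]), 'eef_pos': array([ 0.2004, -0.4575,  0.2305]), 'tool_rot': array([ 0.9788,  0.2049, -0.0002, -0.0009]), 'ft_force': array([ 0.3365, -0.4571,  0.1025]), 'ft_torque': array([ 0.029 , -0.0234,  0.036 ]), 'grip_width': 0.08518897693385848}
```

View pics/scene0.png

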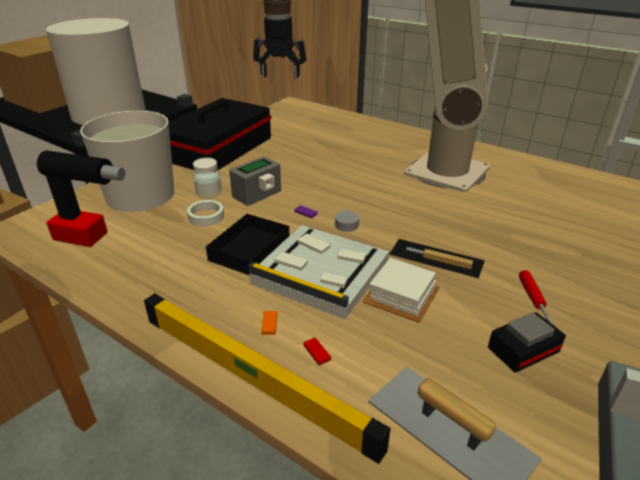

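View pics/top0.png

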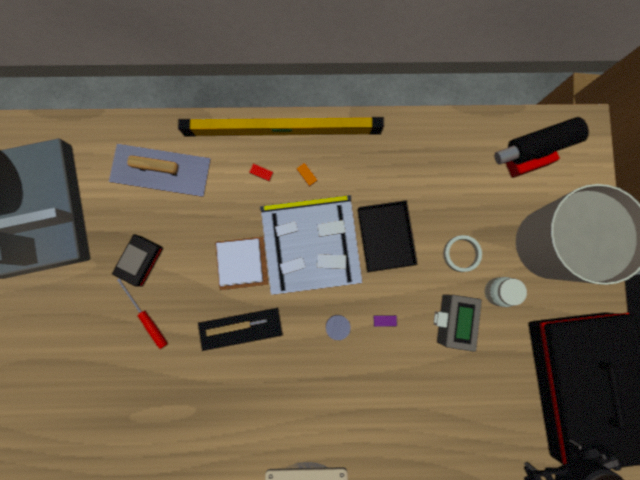

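The scene view shows the four offcuts on the bed. In the top view they are at about (287,228), (331,228), (292,265) and (331,261). The stack is at (240,262), the bin at (387,236), the readout at (463,322) with its collar at (441,319), and the scriber at (240,328). Orange, red and purple look-alikes lie off the bed.

```bash
cat > h.py <<'E'
from workcell import *
import cv2,numpy as np
from scipy.spatial.transform import Rotation as R
np.set_printoptions(precision=4,suppress=True)
def ray(n,px):
    m=camera_model(n);f=240/np.tan(np.radians(m["fovy"])/2);P=m["pose"]
    px=np.atleast_2d(px).astype(float)
    d=np.c_[(px[:,0]-m["cx"])/f,(px[:,1]-m["cy"])/f,np.ones(len(px))]@P[:3,:3].T
    return P[:3,3],d
def at(n,px,z):
    o,d=ray(n,px);return (o+d*((z-o[2])/d[:,2])[:,None])[:,:2]
def proj(n,w):
    m=camera_model(n);f=240/np.tan(np.radians(m["fovy"])/2);P=m["pose"]
    c=(np.atleast_2d(w)-P[:3,3])@P[:3,:3];return np.c_[f*c[:,0]/c[:,2]+m["cx"],f*c[:,1]/c[:,2]+m["cy"]]
def tri(p1,p2):
    o1,d1=ray("top",p1);o2,d2=ray("scene",p2);d1=d1[0];d2=d2[0]
    s=np.linalg.lstsq(np.c_[d1,-d2],o2-o1,rcond=None)[0]
    a=o1+s[0]*d1;b=o2+s[1]*d2;return (a+b)/2,np.linalg.norm(a-b)
def rect(mask,n,z):
    c=max(cv2.findContours(mask.astype(np.uint8),0,1)[0],key=cv2.contourArea)[:,0]
    (x,y),(w,h),a=cv2.minAreaRect((at(n,c,z)*1000).astype(np.float32))
    if w<h:w,h,a=h,w,a+90   # a: direction of long side, deg
    return np.array([x,y,w,h,(a+90)%180-90])
def pose():
    o=get_obs();r=R.from_quat(o["tool_rot"]);return o["eef_pos"],r
def go(target,yaw=None,tilt=None):
    "print shift in tool axes (mm) and turn (deg) to have TCP at target; yaw=dir of jaw axis y in world, deg, tool down"
    p,r=pose();d=r.inv().apply(np.array(target)-p)*1000
    rv=np.zeros(3)
    if yaw is not None:
        best=None
        for s in(0,180):
            a=np.radians(yaw+s);y=np.array([np.cos(a),np.sin(a),0]);z=np.array([0,0,-1.]);x=np.cross(y,z)
            v=(r.inv()*R.from_matrix(np.c_[x,y,z])).as_rotvec(degrees=True)
            if best is None or np.linalg.norm(v)<np.linalg.norm(best):best=v
        rv=best
    print("d",d.round(1),"rv",rv.round(1),"p",p)
E
python3 - <<'E'
from h import *
zs=dict(tile_top=.046,bin=.04,readout=.085,scriber=.018,mat=.004,offcut_a=.044,bed=.034,pad=.006,zero_button=.055)
camera("scene");camera("top")
for t in zs:
    S=masks_of(t,"scene");T=masks_of(t,"top")
    for k in T:
        r=rect(k["pixels"],"top",zs[t]);l=[]
        for s in S:
            if s["conf"]>.3:
                w,e=tri(k["at"],s["at"])
                if e<.012:l.append((w,e))
        print(t,round(k["conf"],2),np.round(k["at"]),r.round(1),"tri",[(w.round(3),round(e,4)) for w,e in l])
im=camera("top");cv2.imwrite("pics/c.png",cv2.resize(im[185:360,190:490,::-1],None,fx=2.6,fy=2.6,interpolation=2))
E
```

```text
tile_top 0.98 [238. 263.] [581.4 151.  100.7  99.9 -85.1] tri [(array([0.58 , 0.154, 0.038]), np.float64(0.0032))]
bin 0.85 [386. 236.] [ 638.7 -204.   162.1  125.4    7.1] tri [(array([ 0.643, -0.206,  0.018]), np.float64(0.0073))]
bin 0.16 [456. 321.] [ 431.4 -360.7  127.4  109.1   -9.8] tri [(array([ 0.417, -0.436, -0.201]), np.float64(0.0029))]
readout 0.56 [459. 323.] [ 435.9 -347.7  121.9  102.8   -9.9] tri [(array([ 0.429, -0.367,  0.043]), np.float64(0.005))]
scriber 0.89 [235. 326.] [427.4 161.6 139.   14.2 -80.8] tri []
mat 0.72 [243. 331.] [419.8 154.4 201.9  74.7 -80.3] tri [(array([ 0.415,  0.149, -0.011]), np.float64(0.0043))]
offcut_a 0.83 [334. 260.] [579.2 -66.9  66.9  33.4  89.1] tri [(array([ 0.581, -0.07 ,  0.042]), np.float64(0.0071))]
offcut_a 0.83 [383. 324.] [ 436.  -191.5   52.2   27.9   89.1] tri []
offcut_a 0.77 [287. 228.] [658.2  39.1  50.   25.3 -72.2] tri []
offcut_a 0.75 [310. 175.] [792.1 -12.2  55.4  26.9  37.3] tri [(array([ 0.799, -0.017,  0.001]), np.float64(0.0036))]
offcut_a 0.7 [259. 173.] [797.4  98.9  53.   23.2  62.3] tri [(array([ 0.809,  0.11 , -0.001]), np.float64(0.0022))]
offcut_a 0.62 [293. 264.] [571.   23.7  58.6  30.2 -72.4] tri [(array([0.573, 0.027, 0.035]), np.float64(0.0051))]
offcut_a 0.55 [332. 226.] [658.5 -68.8  64.1  31.2 -81.8] tri [(array([ 0.663, -0.068,  0.042]), np.float64(0.004))]
bed 0.86 [308. 243.] [622.7 -20.  224.5 219.  -83.2] tri [(array([ 0.625, -0.011,  0.014]), np.float64(0.0048))]
pad 0.89 [260. 279.] [579.7 149.3 120.9 116.5   5.4] tri []
zero_button 0.7 [264. 275.] [575.6  94.3 115.   42.6 -14.6] tri []
```

View pics/c.png

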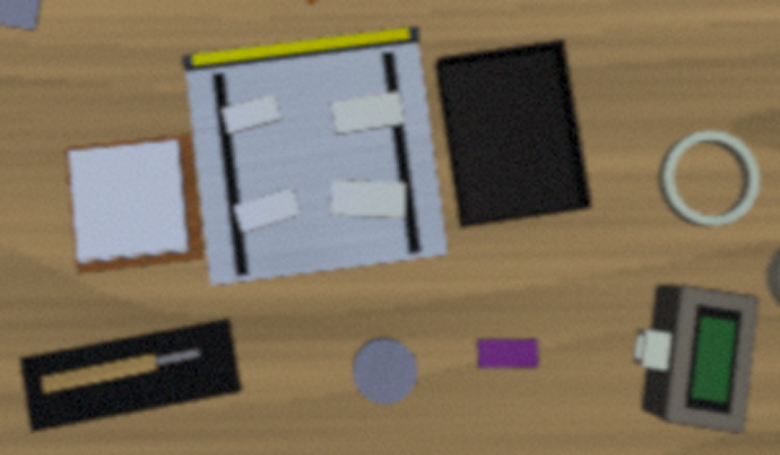

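The crop shows the bed, its fence at the top, and four offcuts lying flat. The scriber's steel tip points right towards the readout collar (crop 650,350). The sizes match: c at (.579,-.067), a at (.658,-.069), b at (.571,.024), d at (.658,.039). Now the first move, plus bed and readout geometry.

```bash
python3 - <<'E'
from h import *
c=lambda p:np.array(p)/2.6+[190-.3,185-.3]
print("bed near",at("top",c([(210,285),(447,255)]),.034)); print("fence top",at("top",c([(185,56),(418,29)]),.056)); print("fence foot",at("top",c([(187,70),(420,43)]),.034))
print("readout top",at("top",c([(683,287),(757,297),(742,432),(667,420)]),.085))
print("collar top",at("top",c([(634,331),(672,333),(670,370),(636,362)]),.071))
print("bin",at("top",c([(437,58),(563,41),(590,207),(461,226)]),.04))
go([.658,.039,.14],18)
go([.579,-.067,.14],-1)
E
```

```text
bed near [[ 0.5025  0.0785]
 [ 0.5265 -0.1397]]
fence top [[ 0.7116  0.0985]
 [ 0.734  -0.116 ]]
fence foot [[ 0.7024  0.0993]
 [ 0.7252 -0.1194]]
readout top [[ 0.4947 -0.341 ]
 [ 0.485  -0.4057]
 [ 0.3693 -0.3863]
 [ 0.3806 -0.3216]]
collar top [[ 0.4565 -0.2999]
 [ 0.4542 -0.3336]
 [ 0.422  -0.3303]
 [ 0.4294 -0.3005]]
bin [[ 0.7096 -0.1344]
 [ 0.7242 -0.253 ]
 [ 0.5684 -0.2722]
 [ 0.5527 -0.1527]]
d [ 618.4 -271.7   91.3] rv [ -0.   -0.  -84.3] p [ 0.2006 -0.458   0.2313]
d [ 503.5 -206.3   91.3] rv [ -0.   -0.  -65.3] p [ 0.2006 -0.458   0.2313]
```

```bash
cat >> h.py <<'E'
def plan(target,yaw,g,step=48):
    "rows (rounded) that carry the TCP from here to target with the jaw axis at yaw deg, tool down"
    p,r=pose();t=np.array(target);best=None
    for s in(0,180):
        a=np.radians(yaw+s);y=np.array([np.cos(a),np.sin(a),0]);z=np.array([0,0,-1.])
        q=R.from_matrix(np.c_[np.cross(y,z),y,z]);v=(r.inv()*q).magnitude()
        if best is None or v<best[0]:best=(v,q)
    q=best[1];n=int(max(1,np.ceil(np.linalg.norm(t-p)*1000/step),np.ceil(np.degrees(best[0])/8.3)))
    print("from",p.round(4),"tilt",np.degrees(np.arccos(-r.as_matrix()[2,2])).round(2),"w",round(get_obs()["grip_width"]*1000,1));rows=[]
    for k in range(n):
        d=r.inv().apply((t-p)/(n-k))*1000;v=(r.inv()*q).as_rotvec(degrees=True)/(n-k)
        d,v=d.round(0),v.round(1);rows.append([*d.astype(int).tolist(),*v.tolist(),g])
        p=p+r.apply(d)/1000;r=r*R.from_rotvec(v,degrees=True)
    for i in range(0,n,5):print("[["+",".join(str(x).replace(" ","") for x in rows[i:i+5])+"]]")
E
python3 -c "
from h import *
plan([.579,-.067,.12],-1,48)"
```

```text
from [ 0.2006 -0.458   0.2313] tilt 0.0 w 85.6
[[[42,-17,9,-0.0,-0.0,-5.4,48],[43,-13,9,-0.0,-0.0,-5.4,48],[44,-9,9,-0.0,-0.0,-5.5,48],[45,-5,9,-0.0,-0.0,-5.4,48],[45,0,9,-0.0,-0.0,-5.5,48]]]
[[[45,4,9,-0.0,-0.0,-5.4,48],[45,8,10,0.0,-0.0,-5.5,48],[44,12,9,0.0,-0.0,-5.4,48],[42,17,10,0.0,-0.0,-5.5,48],[41,20,9,0.0,-0.0,-5.4,48]]]
[[[39,24,10,0.0,-0.0,-5.5,48],[36,28,9,0.0,-0.0,-5.4,48]]]
```

>>> {"fn": "jog_arm", "kwargs": {"deltas": [[[42,-17,9,0,0,-5.4,48],[43,-13,9,0,0,-5.4,48],[44,-9,9,0,0,-5.5,48],[45,-5,9,0,0,-5.4,48],[45,0,9,0,0,-5.5,48]]]}}

```text
clock: 1.65
eef_pos: [0.3594, -0.2975, 0.1861]
tool_rot: [0.902, 0.431, -0.0, 0.004]
ft_force: [0.2, -0.9, -0.1]
grip_width: 0.0476
```

>>> {"fn": "jog_arm", "kwargs": {"deltas": [[[45,4,9,0,0,-5.4,48],[45,8,10,0,0,-5.5,48],[44,12,9,0,0,-5.4,48],[42,17,10,0,0,-5.5,48],[41,20,9,0,0,-5.4,48]]]}}

```text
clock: 2.15
eef_pos: [0.5218, -0.1251, 0.1378]
tool_rot: [0.769, 0.639, -0.0, 0.006]
ft_force: [0.1, -0.2, 0.7]
grip_width: 0.0482
```

>>> {"fn": "jog_arm", "kwargs": {"deltas": [[[39,24,10,0,0,-5.5,48],[36,28,9,0,0,-5.4,48]]]}}

```text
clock: 2.35
eef_pos: [0.586, -0.0545, 0.1179]
tool_rot: [0.702, 0.712, -0.001, 0.006]
ft_force: [1.1, -0.9, 0.3]
grip_width: 0.048
```

```bash
python3 -c "
from h import *
plan([.579,-.067,.036],-1,48)"
```

```text
from [ 0.586  -0.0545  0.1179] tilt 0.72 w 48.0
[[[-6,-4,41,0.2,0.3,0.9,48],[-6,-4,41,0.2,0.3,0.9,48]]]
```

>>> {"fn": "jog_arm", "kwargs": {"deltas": [[[-12,-7,20,0.4,0.6,1.8,48],[0,0,30,0,0,0,48],[0,0,22,0,0,0,48],[0,0,8,0,0,0,48],[0,0,0,0,0,0,48]]]}}

```text
clock: 2.85
eef_pos: [0.5853, -0.0586, 0.0337]
tool_rot: [0.708, 0.706, 0.002, 0.0]
ft_force: [-0.3, -0.2, 0.2]
grip_width: 0.0479
```

```bash
python3 - <<'E'
from h import *
plan([.579,-.067,.036],-1,48)
for k in (camera("top"),camera("scene")):pass
im=np.hstack([cv2.resize(camera("top")[205:315,250:380],(390,330)),cv2.resize(camera("scene")[180:330,230:400],(374,330))])
cv2.imwrite("pics/g1.png",im[:,:,::-1])
E
```

```text
from [ 0.5853 -0.0586  0.0337] tilt 0.24 w 47.9
[[[-8,-6,-2,0.2,-0.1,0.8,48]]]
```

View pics/g1.png

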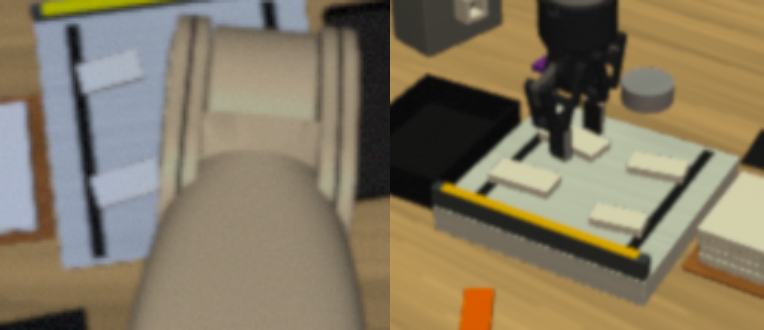

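The fingers straddle offcut c. I'll correct by a few millimetres and close.

>>> {"fn": "jog_arm", "kwargs": {"deltas": [[[-8,-6,-1,0,0,0,48],[0,0,0,0,0,0,20],[0,0,0,0,0,0,20],[0,0,0,0,0,0,20],[0,0,0,0,0,0,20]]]}}

```text
clock: 3.55
eef_pos: [0.583, -0.069, 0.0417]
tool_rot: [0.709, 0.705, 0.006, 0.005]
ft_force: [-0.3, -0.0, -1.1]
grip_width: 0.0292
```

>>> {"fn": "jog_arm", "kwargs": {"deltas": [[[0,0,0,0,0,0,20],[0,0,-25,0,0,0,20],[0,0,-35,0,0,0,20],[0,0,0,0,0,0,20]]]}}

```text
clock: 3.95
eef_pos: [0.5807, -0.0685, 0.1013]
tool_rot: [0.709, 0.705, 0.004, 0.003]
ft_force: [0.5, -0.6, -0.4]
grip_width: 0.0291
```

```bash
python3 - <<'E'
from h import *
plan([.601,-.208,.09],5,20)
E
```

```text
from [ 0.5807 -0.0685  0.1013] tilt 0.64 w 29.1
[[[-46,7,4,0.2,-0.0,-1.8,20],[-47,5,4,0.2,-0.0,-1.7,20],[-47,5,3,0.2,-0.0,-1.8,20]]]
```

>>> {"fn": "jog_arm", "kwargs": {"deltas": [[[-46,7,4,0,0,-1.8,20],[-47,5,4,0,0,-1.7,20],[-47,5,3,0,0,-1.8,20],[0,0,0,0,0,0,20]]]}}

```text
clock: 4.35
eef_pos: [0.6042, -0.2094, 0.0897]
tool_rot: [0.671, 0.741, 0.005, 0.005]
ft_force: [-0.2, 0.5, 0.2]
grip_width: 0.0288
```

```bash
python3 - <<'E'
from h import *
plan([.601,-.208,.036],5,20)
im=camera("scene")[180:330,200:390];cv2.imwrite("pics/g2.png",cv2.resize(im[:,:,::-1],None,fx=3,fy=3))
E
```

```text
from [ 0.6042 -0.2094  0.0897] tilt 0.79 w 28.8
[[[1,-2,27,0.4,0.0,0.3,20],[1,-2,27,0.4,0.0,0.4,20]]]
```

View pics/g2.png

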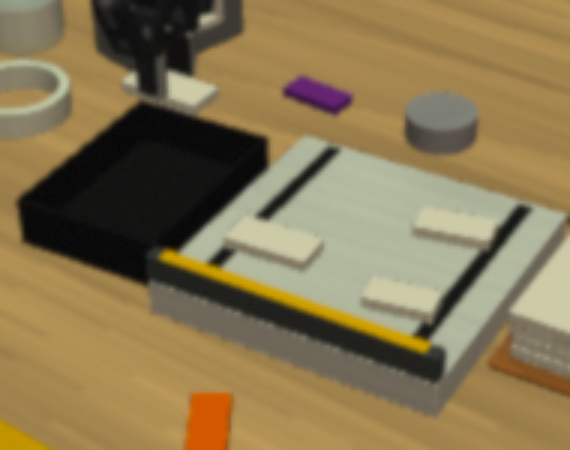

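Offcut c is held, seen at about (170,90) in the crop, above the near end of the bin. Lowering and releasing.

>>> {"fn": "jog_arm", "kwargs": {"deltas": [[[1,-2,27,0,0,0,20],[1,-2,27,0,0,0,20],[0,0,0,0,0,0,44],[0,0,0,0,0,0,44],[0,0,0,0,0,0,44]]]}}

```text
clock: 4.9
eef_pos: [0.5999, -0.2011, 0.0342]
tool_rot: [0.67, 0.742, 0.006, 0.002]
ft_force: [1.2, -0.6, -0.1]
grip_width: 0.0441
```

>>> {"fn": "jog_arm", "kwargs": {"deltas": [[[0,0,-30,0,0,0,44],[0,0,-35,0,0,0,44],[0,0,0,0,0,0,44]]]}}

```text
clock: 5.2
eef_pos: [0.6007, -0.2001, 0.1044]
tool_rot: [0.669, 0.743, 0.007, 0.004]
ft_force: [0.2, -0.4, 0.4]
grip_width: 0.0441
```

```bash
python3 - <<'E'
from h import *
plan([.6585,-.069,.08],8,46)
camera("top")
for k in masks_of("offcut_a","top"):print(round(k["conf"],2),rect(k["pixels"],"top",.044).round(1),rect(k["pixels"],"top",.014).round(1))
E
```

```text
from [ 0.6007 -0.2001  0.1044] tilt 0.88 w 44.1
[[[31,18,6,0.2,-0.0,-0.5,46],[31,18,7,0.2,-0.1,-0.5,46],[31,18,6,0.2,-0.0,-0.5,46],[30,19,6,0.3,-0.1,-0.5,46]]]
0.69 [658.5  38.7  49.3  23.2 -73.5] [662.6  40.6  50.7  23.8 -73.5]
0.61 [ 436.3 -171.4   18.7   11.8   -1.6] [ 434.1 -175.5   19.2   12.1   -1.6]
0.58 [ 591.8 -184.2   43.1   33.6   89.2] [ 594.  -188.7   44.3   34.5   89.2]
0.56 [569.7  24.   55.8  24.6 -70.3] [571.3  25.5  57.4  25.3 -70.3]
0.52 [658.2 -68.4  65.7  30.7 -81.8] [662.3 -69.5  67.6  31.6 -81.8]
0.47 [798.2  99.6  52.7  25.8  63.8] [806.3 103.3  54.2  26.5  63.8]
```

>>> {"fn": "jog_arm", "kwargs": {"deltas": [[[31,18,6,0,0,-0.5,46],[31,18,7,0,0,-0.5,46],[31,18,6,0,0,-0.5,46],[30,19,6,0,0,-0.5,46],[0,0,0,0,0,0,46]]]}}

```text
clock: 5.8
eef_pos: [0.6564, -0.065, 0.0734]
tool_rot: [0.657, 0.754, 0.005, -0.001]
ft_force: [0.6, 0.3, 0.2]
grip_width: 0.0457
```

```bash
python3 - <<'E'
from h import *
plan([.6585,-.069,.036],8,46,20)
E
```

```text
from [ 0.6564 -0.065   0.0734] tilt 0.52 w 45.7
[[[-2,1,19,0.2,-0.2,-0.1,46],[-2,0,18,0.2,-0.2,-0.1,46]]]
```

>>> {"fn": "jog_arm", "kwargs": {"deltas": [[[-3,1,19,0,0,0,46],[-2,0,18,0,0,0,46],[0,0,0,0,0,0,18],[0,0,0,0,0,0,18],[0,0,0,0,0,0,18]]]}}

```text
clock: 6.3
eef_pos: [0.6571, -0.0682, 0.0348]
tool_rot: [0.656, 0.755, 0.003, -0.001]
ft_force: [0.0, 0.7, -0.0]
grip_width: 0.0279
```

>>> {"fn": "jog_arm", "kwargs": {"deltas": [[[0,0,0,0,0,0,18],[0,0,0,0,0,0,18],[0,0,-25,0,0,0,18],[0,0,-35,0,0,0,18],[0,0,0,0,0,0,18]]]}}

```text
clock: 6.8
eef_pos: [0.656, -0.0698, 0.097]
tool_rot: [0.657, 0.754, 0.003, -0.002]
ft_force: [0.1, 0.3, 0.6]
grip_width: 0.0281
```

```bash
python3 - <<'E'
from h import *
plan([.677,-.199,.08],6,18)
E
```

```text
from [ 0.656  -0.0698  0.097 ] tilt 0.4 w 28.1
[[[-44,1,5,0.0,-0.1,0.6,18],[-43,1,6,0.0,-0.1,0.7,18],[-44,2,5,0.1,-0.2,0.6,18]]]
```

>>> {"fn": "jog_arm", "kwargs": {"deltas": [[[-44,1,5,0,0,0.6,18],[-43,1,6,0,0,0.7,18],[-44,2,5,0,0,0.6,18],[0,0,0,0,0,0,18]]]}}

```text
clock: 7.2
eef_pos: [0.6787, -0.2013, 0.0815]
tool_rot: [0.668, 0.745, 0.004, -0.0]
ft_force: [0.2, 0.8, -0.6]
grip_width: 0.0286
```

>>> {"fn": "jog_arm", "kwargs": {"deltas": [[[0,0,20,0,0,0,18],[0,0,25,0,0,0,18],[0,0,0,0,0,0,44],[0,0,0,0,0,0,44],[0,0,0,0,0,0,44]]]}}

```text
clock: 7.7
eef_pos: [0.6784, -0.2028, 0.0357]
tool_rot: [0.669, 0.743, 0.004, -0.0]
ft_force: [0.3, -0.2, 0.4]
grip_width: 0.044
```

>>> {"fn": "jog_arm", "kwargs": {"deltas": [[[0,0,-30,0,0,0,44],[0,0,-35,0,0,0,44],[0,0,0,0,0,0,44]]]}}

```text
clock: 8.0
eef_pos: [0.6789, -0.202, 0.1055]
tool_rot: [0.668, 0.744, 0.005, 0.001]
ft_force: [1.0, -1.0, 0.7]
grip_width: 0.0438
```

```bash
python3 - <<'E'
from h import *
plan([.6585,.039,.08],17,44)
camera("top")
for k in masks_of("offcut_a","top"):print(round(k["conf"],2),rect(k["pixels"],"top",.044).round(1),rect(k["pixels"],"top",.014).round(1))
E
```

```text
from [ 0.6789 -0.202   0.1055] tilt 0.55 w 43.8
[[[40,1,4,0.1,-0.0,-1.8,44],[40,2,5,0.1,-0.1,-1.8,44],[40,3,4,0.1,-0.0,-1.8,44],[40,5,4,0.1,-0.1,-1.8,44],[40,6,5,0.0,-0.0,-1.8,44]]]
[[[40,7,4,0.1,-0.1,-1.9,44]]]
0.82 [792.3 -12.4  56.   27.   35.6] [800.3 -11.9  57.6  27.8  35.6]
0.74 [ 590.7 -178.4   31.4   31.1   89.2] [ 592.9 -182.7   32.3   32.    89.2]
0.65 [657.9  37.4  45.4  20.1 -73.5] [662.   39.3  46.7  20.7 -73.5]
0.45 [ 667.6 -189.8   44.2   29.5  -83.6] [ 672.  -194.4   45.4   30.4  -83.6]
```

>>> {"fn": "jog_arm", "kwargs": {"deltas": [[[40,1,4,0,0,-1.8,44],[40,2,5,0,0,-1.8,44],[40,3,4,0,0,-1.8,44],[40,5,4,0,0,-1.8,44],[40,6,5,0,0,-1.8,44]]]}}

```text
clock: 8.6
eef_pos: [0.6574, -0.0013, 0.0765]
tool_rot: [0.61, 0.792, 0.002, -0.003]
ft_force: [1.6, 0.2, -0.0]
grip_width: 0.0439
```

>>> {"fn": "jog_arm", "kwargs": {"deltas": [[[40,7,4,0,0,-1.9,44],[0,0,0,0,0,0,44]]]}}

```text
clock: 8.8
eef_pos: [0.6506, 0.0467, 0.0698]
tool_rot: [0.593, 0.805, 0.001, -0.005]
ft_force: [-1.0, -0.6, -0.5]
grip_width: 0.0442
```

```bash
python3 - <<'E'
from h import *
plan([.6585,.039,.036],17,44,20)
E
```

```text
from [0.6506 0.0467 0.0698] tilt 0.6 w 44.2
[[[-5,3,17,-0.1,-0.3,0.1,44],[-5,2,17,-0.1,-0.3,0.2,44]]]
```

>>> {"fn": "jog_arm", "kwargs": {"deltas": [[[-5,4,0,0,-0.3,0.2,44],[-5,3,17,0,-0.3,0,44],[0,0,17,0,0,0,44],[0,0,0,0,0,0,44]]]}}

```text
clock: 9.2
eef_pos: [0.6604, 0.0373, 0.0335]
tool_rot: [0.595, 0.804, -0.003, -0.001]
ft_force: [-1.0, -0.2, 0.5]
grip_width: 0.0442
```

>>> {"fn": "jog_arm", "kwargs": {"deltas": [[[0,0,0,0,0,0,14],[0,0,0,0,0,0,14],[0,0,0,0,0,0,14],[0,0,0,0,0,0,14],[0,0,0,0,0,0,14]]]}}

```text
clock: 9.7
eef_pos: [0.6628, 0.0339, 0.0365]
tool_rot: [0.597, 0.802, -0.002, 0.001]
ft_force: [0.3, 0.2, -0.9]
grip_width: 0.0222
```

>>> {"fn": "jog_arm", "kwargs": {"deltas": [[[0,0,-25,0,0,0,14],[0,0,-35,0,0,0,14],[0,0,0,0,0,0,14]]]}}

```text
clock: 10.0
eef_pos: [0.6613, 0.034, 0.0969]
tool_rot: [0.597, 0.802, -0.004, -0.0]
ft_force: [1.6, -0.6, 0.7]
grip_width: 0.0219
```

```bash
python3 - <<'E'
from h import *
plan([.677,-.199,.08],6,14)
E
```

```text
from [0.6613 0.034  0.0969] tilt 0.42 w 21.9
[[[-46,-10,4,-0.1,0.1,2.1,14],[-46,-9,3,-0.1,0.0,2.2,14],[-46,-7,4,-0.0,0.1,2.1,14],[-46,-5,3,-0.1,0.0,2.2,14],[-47,-4,4,-0.0,0.1,2.1,14]]]
```

>>> {"fn": "jog_arm", "kwargs": {"deltas": [[[-46,-10,4,0,0,2.1,14],[-46,-9,3,0,0,2.2,14],[-46,-7,4,0,0,2.1,14],[-46,-5,3,0,0,2.2,14],[-47,-4,4,0,0,2.1,14]]]}}

```text
clock: 10.5
eef_pos: [0.6795, -0.1967, 0.0807]
tool_rot: [0.665, 0.746, -0.002, 0.001]
ft_force: [-0.0, -0.1, 0.1]
grip_width: 0.022
```

>>> {"fn": "jog_arm", "kwargs": {"deltas": [[[0,0,0,0,0,0,14],[0,0,40,0,0,0,14],[0,0,0,0,0,0,38],[0,0,0,0,0,0,38],[0,0,0,0,0,0,38]]]}}

```text
clock: 11.0
eef_pos: [0.6775, -0.2049, 0.0388]
tool_rot: [0.669, 0.743, -0.003, 0.0]
ft_force: [-0.3, 0.1, 0.8]
grip_width: 0.0382
```

>>> {"fn": "jog_arm", "kwargs": {"deltas": [[[0,0,-30,0,0,0,44],[0,0,-35,0,0,0,44],[0,0,0,0,0,0,44]]]}}

```text
clock: 11.3
eef_pos: [0.6792, -0.2015, 0.1097]
tool_rot: [0.668, 0.744, -0.002, 0.002]
ft_force: [0.1, -0.1, 1.6]
grip_width: 0.0444
```

```bash
python3 - <<'E'
from h import *
plan([.570,.024,.08],18,44)
camera("top")
for k in masks_of("offcut_a","top"):print(round(k["conf"],2),rect(k["pixels"],"top",.044).round(1),rect(k["pixels"],"top",.014).round(1))
E
```

```text
from [ 0.6792 -0.2015  0.1097] tilt 0.31 w 44.4
[[[39,-14,5,-0.0,0.0,-2.0,44],[40,-13,5,-0.0,0.1,-2.0,44],[40,-11,5,-0.0,0.0,-2.0,44],[41,-10,5,-0.0,0.1,-1.9,44],[41,-8,4,-0.0,0.0,-2.0,44]]]
[[[41,-7,5,-0.1,0.1,-1.9,44]]]
0.82 [799.   99.1  55.   26.2  67.1] [807.1 102.7  56.5  26.9  67.1]
0.76 [569.6  24.4  56.3  26.4 -72.3] [571.2  26.   57.9  27.1 -72.3]
0.68 [790.8 -11.5  56.3  27.2  32.3] [798.7 -11.   57.9  27.9  32.3]
0.28 [429.  157.3 141.1  14.5 -79.8] [426.6 162.6 145.1  14.9 -79.8]
```

>>> {"fn": "jog_arm", "kwargs": {"deltas": [[[39,-14,5,0,0,-2,44],[40,-13,5,0,0,-2,44],[40,-11,5,0,0,-2,44],[41,-10,5,0,0,-1.9,44],[41,-8,4,0,0,-2,44]]]}}

```text
clock: 11.9
eef_pos: [0.5828, -0.0107, 0.0766]
tool_rot: [0.601, 0.799, -0.004, -0.002]
ft_force: [0.7, -0.2, 0.5]
grip_width: 0.044
```

>>> {"fn": "jog_arm", "kwargs": {"deltas": [[[38,-6,5,0,0,-1.9,44],[0,0,0,0,0,0,44]]]}}

```text
clock: 12.1
eef_pos: [0.5604, 0.0304, 0.0693]
tool_rot: [0.584, 0.812, -0.006, -0.005]
ft_force: [0.3, -1.1, 0.4]
grip_width: 0.0441
```

```bash
python3 - <<'E'
from h import *
plan([.570,.025,.036],18,44,20)
E
```

```text
from [0.5604 0.0304 0.0693] tilt 0.84 w 44.1
[[[-4,4,17,-0.4,-0.0,0.3,44],[-4,4,16,-0.4,-0.1,0.2,44]]]
```

>>> {"fn": "jog_arm", "kwargs": {"deltas": [[[-4,4,0,-0.4,0,0.3,44],[-4,4,17,-0.4,0,0,44],[0,0,16,0,0,0,44],[0,0,0,0,0,0,44]]]}}

```text
clock: 12.5
eef_pos: [0.5722, 0.0247, 0.0354]
tool_rot: [0.586, 0.81, 0.001, 0.001]
ft_force: [-0.4, 0.6, 0.2]
grip_width: 0.0439
```

>>> {"fn": "jog_arm", "kwargs": {"deltas": [[[0,0,0,0,0,0,14],[0,0,0,0,0,0,14],[0,0,0,0,0,0,14],[0,0,0,0,0,0,14],[0,0,0,0,0,0,14]]]}}

```text
clock: 13.0
eef_pos: [0.575, 0.0222, 0.0377]
tool_rot: [0.588, 0.809, 0.002, 0.002]
ft_force: [0.8, -0.1, -1.4]
grip_width: 0.0237
```

>>> {"fn": "jog_arm", "kwargs": {"deltas": [[[0,0,-25,0,0,0,14],[0,0,-35,0,0,0,14],[0,0,0,0,0,0,14]]]}}

```text
clock: 13.3
eef_pos: [0.5738, 0.0222, 0.0988]
tool_rot: [0.588, 0.809, 0.001, 0.001]
ft_force: [0.3, -0.6, -0.2]
grip_width: 0.0237
```

```bash
python3 - <<'E'
from h import *
plan([.602,-.206,.08],6,14)
E
```

```text
from [0.5738 0.0222 0.0988] tilt 0.2 w 23.7
[[[-45,-9,4,0.0,0.0,2.4,14],[-45,-7,4,0.0,0.0,2.4,14],[-46,-5,4,0.1,0.0,2.4,14],[-46,-3,3,0.1,0.0,2.4,14],[-46,-1,4,0.0,0.0,2.4,14]]]
```

>>> {"fn": "jog_arm", "kwargs": {"deltas": [[[-45,-9,4,0,0,2.4,14],[-45,-7,4,0,0,2.4,14],[-46,-5,4,0,0,2.4,14],[-46,-3,3,0,0,2.4,14],[-46,-1,4,0,0,2.4,14]]]}}

```text
clock: 13.8
eef_pos: [0.6052, -0.2048, 0.0812]
tool_rot: [0.666, 0.746, 0.004, 0.003]
ft_force: [0.5, 1.0, -1.1]
grip_width: 0.0248
```

>>> {"fn": "jog_arm", "kwargs": {"deltas": [[[0,0,0,0,0,0,14],[0,0,40,0,0,0,14],[0,0,0,0,0,0,38],[0,0,0,0,0,0,38],[0,0,0,0,0,0,38]]]}}

```text
clock: 14.3
eef_pos: [0.6054, -0.2117, 0.0401]
tool_rot: [0.67, 0.743, 0.003, 0.004]
ft_force: [-0.4, 0.2, -0.4]
grip_width: 0.038
```

>>> {"fn": "jog_arm", "kwargs": {"deltas": [[[0,0,-30,0,0,0,40],[0,0,-50,0,0,0,40],[0,0,-25,0,0,0,40]]]}}

```text
clock: 14.6
eef_pos: [0.6026, -0.208, 0.1474]
tool_rot: [0.668, 0.744, 0.002, 0.001]
ft_force: [-0.4, 0.2, 1.3]
grip_width: 0.0397
```

```bash
python3 - <<'E'
from h import *
plan([.583,.245,.14],6,40)
E
```

```text
from [ 0.6026 -0.208   0.1474] tilt 0.29 w 39.7
[[[45,3,1,0.0,-0.0,0.0,40],[45,3,1,0.0,-0.0,0.0,40],[45,3,1,0.0,-0.0,0.0,40],[45,3,1,0.0,-0.0,0.0,40],[45,3,1,0.0,-0.0,0.0,40]]]
[[[46,3,1,0.1,-0.0,0.0,40],[45,3,1,0.0,-0.0,0.0,40],[46,3,0,0.1,-0.0,0.0,40],[45,2,1,0.0,-0.1,0.1,40],[46,3,0,0.1,-0.0,0.0,40]]]
```

>>> {"fn": "jog_arm", "kwargs": {"deltas": [[[45,3,1,0,0,0,40],[45,3,1,0,0,0,40],[45,3,1,0,0,0,40],[45,3,1,0,0,0,40],[45,3,1,0,0,0,40]]]}}

```text
clock: 15.1
eef_pos: [0.6019, 0.0202, 0.1609]
tool_rot: [0.67, 0.742, 0.011, 0.015]
ft_force: [0.5, 0.4, 0.1]
grip_width: 0.0397
```

>>> {"fn": "jog_arm", "kwargs": {"deltas": [[[46,3,1,0,0,0,40],[45,3,1,0,0,0,40],[46,3,0,0,0,0,40],[45,2,1,0,0,0,40],[46,3,0,0,0,0,40]]]}}

```text
clock: 15.6
eef_pos: [0.5919, 0.2631, 0.1695]
tool_rot: [0.668, 0.744, 0.018, 0.019]
ft_force: [0.8, -0.0, -0.4]
grip_width: 0.0401
```

```bash
python3 - <<'E'
from h import *
im=camera("scene")[150:330,200:460];cv2.imwrite("pics/g3.png",cv2.resize(im[:,:,::-1],None,fx=3,fy=3))
S=masks_of("offcut_a","scene");t=camera("top")
for k in masks_of("offcut_a","top"):
    print(round(k["conf"],2),rect(k["pixels"],"top",.014).round(1),[(w.round(3),round(e,4)) for w,e in [tri(k["at"],s["at"]) for s in S] if e<.01])
for k in masks_of("tile_top","top"):print("tile",k["conf"],rect(k["pixels"],"top",.046).round(1))
plan([.583,.245,.040],6,40)
E
```

```text
0.76 [ 670.8 -203.5   49.9   25.    89.2] [(array([ 0.67 , -0.203,  0.014]), np.float64(0.0009)), (array([ 0.673, -0.207,  0.007]), np.float64(0.0057))]
0.69 [799.1 -11.7  57.9  26.7  34.8] [(array([ 0.804, -0.019, -0.001]), np.float64(0.0033))]
0.62 [ 597.4 -210.    56.8   27.1   89.2] [(array([ 0.601, -0.213, -0.007]), np.float64(0.0071)), (array([ 0.598, -0.207,  0.018]), np.float64(0.0029))]
0.55 [ 594.  -184.3   35.7   32.3  -85.7] []
0.52 [ 674.9 -203.4   64.6   28.3  -85.8] [(array([ 0.68 , -0.198,  0.023]), np.float64(0.0082)), (array([ 0.683, -0.202,  0.015]), np.float64(0.0018))]
0.52 [ 435.  -196.2   58.5   31.    89.1] []
0.48 [807.  101.7  58.9  27.2  62.3] [(array([0.803, 0.107, 0.002]), np.float64(0.0047))]
tile 0.85 [581.7 151.2 105.1 101.1 -85.2]
tile 0.31 [555.5 117.  152.3  79.3 -37.9]
tile 0.19 [ 669.3 -198.    62.8   28.6  -83. ]
from [0.5922 0.261  0.1685] tilt 2.98 w 39.8
[[[-5,-6,43,1.0,0.1,0.1,40],[-5,-5,42,1.0,0.1,0.1,40],[-4,-4,43,1.0,0.1,0.0,40]]]
```

View pics/g3.png

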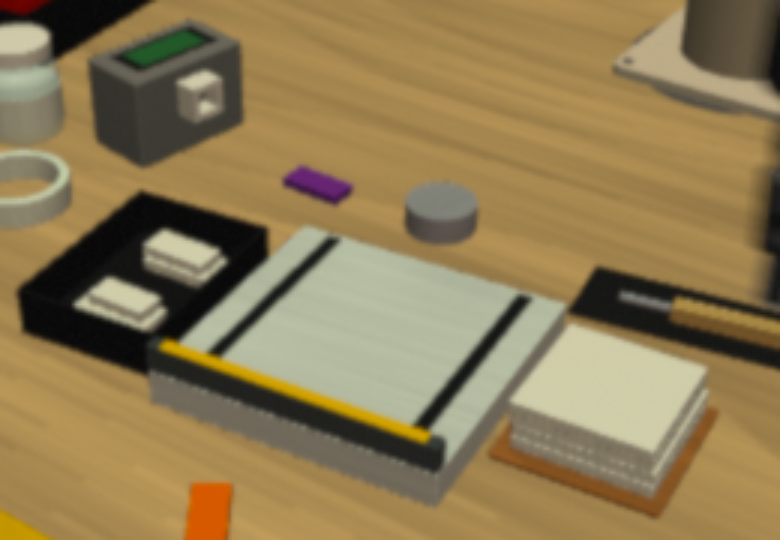

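All four offcuts are in the bin in two stacks of two, at about (180,255) and (122,300), and the bed is clear. I'll lower the gripper beside the stack.

>>> {"fn": "jog_arm", "kwargs": {"deltas": [[[-5,-6,43,1,0,0,40],[-5,-5,42,1,0,0,40],[-4,-4,35,1,0,0,40],[0,0,0,0,0,0,40]]]}}

```text
clock: 16.25
eef_pos: [0.5866, 0.2404, 0.0513]
tool_rot: [0.67, 0.742, 0.002, 0.004]
ft_force: [-0.6, -0.0, -1.3]
grip_width: 0.0404
```

```bash
python3 - <<'E'
from h import *
plan([.589,.226,.039],6,40,12)
E
```

```text
from [0.5866 0.2404 0.0513] tilt 0.46 w 40.4
[[[-7,0,6,0.2,0.1,-0.1,40],[-8,1,6,0.2,0.1,-0.1,40]]]
```

>>> {"fn": "jog_arm", "kwargs": {"deltas": [[[-7,-5,6,0.2,0.1,0,40],[-8,-4,6,0.2,0.1,0,40],[0,0,0,0,0,0,40]]]}}

```text
clock: 16.55
eef_pos: [0.5817, 0.2212, 0.0434]
tool_rot: [0.672, 0.74, 0.003, 0.001]
ft_force: [0.8, 0.0, 0.8]
grip_width: 0.04
```

```bash
python3 - <<'E'
from h import *
plan([.577,.200,.040],5.5,40,6)
im=camera("scene")[190:330,330:500];cv2.imwrite("pics/g4.png",cv2.resize(im[:,:,::-1],None,fx=4,fy=4))
E
```

```text
from [0.5817 0.2212 0.0434] tilt 0.31 w 40.0
[[[-5,-2,1,0.1,-0.0,-0.0,40],[-5,-2,1,0.1,-0.0,-0.0,40],[-5,-1,1,0.0,-0.1,-0.0,40],[-6,-2,0,0.1,-0.0,-0.0,40]]]
```

View pics/g4.png

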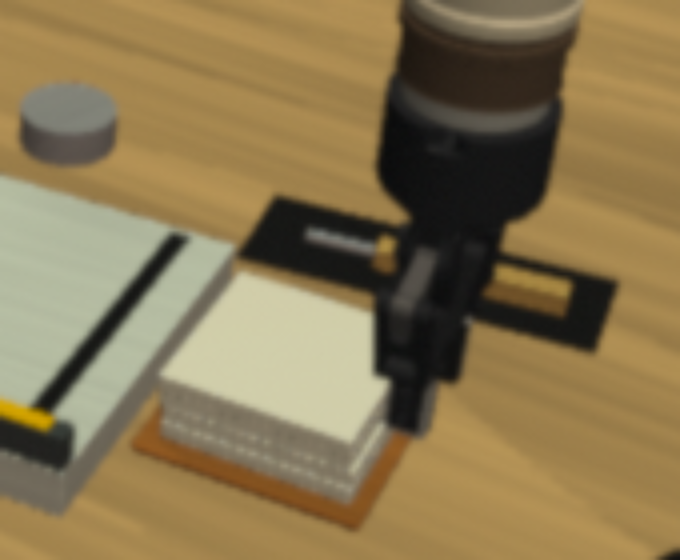

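The picture shows the fingers just left of the stack, with the near fingertip's bottom at about (415,432) in the crop. I'll check its height against the calibration.

```bash
python3 - <<'E'
from h import *
for z in (.038,.0435,.049): print(z,((proj("scene",[[.602,.232,z],[.616,.232,z],[.616,.21,z],[.602,.21,z]])-[330,190])*4).round(0).tolist())
plan([.577,.208,.0395],5.5,40,6)
E
```

```text
0.038 [[420.0, 445.0], [408.0, 461.0], [365.0, 443.0], [378.0, 427.0]]
0.0435 [[422.0, 436.0], [409.0, 452.0], [366.0, 434.0], [379.0, 418.0]]
0.049 [[423.0, 427.0], [411.0, 443.0], [367.0, 425.0], [380.0, 409.0]]
from [0.5825 0.2219 0.0442] tilt 0.42 w 39.7
[[[-4,-2,2,0.1,-0.0,0.0,40],[-5,-2,1,0.1,-0.1,0.0,40],[-4,-3,2,0.2,-0.0,0.0,40]]]
```

I'll probe the real tip height by touching the top of the stack, known to be at z = 46 mm.

>>> {"fn": "jog_arm", "kwargs": {"deltas": [[[0,0,-20,0,0,0,40],[-35,-2,0,0,0,0,40],[-35,0,0,0,0,0,40],[0,0,10,0,0,0,40],[0,0,5,0,0,0,40]]]}}

```text
clock: 17.1
eef_pos: [0.5946, 0.153, 0.0593]
tool_rot: [0.672, 0.741, 0.012, 0.006]
ft_force: [0.3, 0.6, -0.3]
grip_width: 0.04
```

>>> {"fn": "jog_arm", "kwargs": {"deltas": [[[0,0,2,0,0,0,40],[0,0,2,0,0,0,40]]]}}

```text
clock: 17.3
eef_pos: [0.5953, 0.1545, 0.0559]
tool_rot: [0.671, 0.741, 0.013, 0.006]
ft_force: [0.3, -0.1, -0.3]
grip_width: 0.04
```

>>> {"fn": "jog_arm", "kwargs": {"deltas": [[[0,0,2,0,0,0,40],[0,0,2,0,0,0,40]]]}}

```text
clock: 17.5
eef_pos: [0.5954, 0.1563, 0.0517]
tool_rot: [0.67, 0.742, 0.013, 0.006]
ft_force: [-0.0, 0.6, 0.5]
grip_width: 0.0401
```

>>> {"fn": "jog_arm", "kwargs": {"deltas": [[[0,0,2,0,0,0,40],[0,0,2,0,0,0,40]]]}}

```text
clock: 17.7
eef_pos: [0.5953, 0.1573, 0.0472]
tool_rot: [0.67, 0.742, 0.013, 0.006]
ft_force: [0.2, -0.8, -0.3]
grip_width: 0.0398
```

>>> {"fn": "jog_arm", "kwargs": {"deltas": [[[0,0,2,0,0,0,40]]]}}

```text
clock: 17.8
eef_pos: [0.5952, 0.1575, 0.045]
tool_rot: [0.67, 0.742, 0.013, 0.006]
ft_force: [-3.5, -1.2, 18.3]
grip_width: 0.0398
```

>>> {"fn": "jog_arm", "kwargs": {"deltas": [[[0,0,2,0,0,0,40]]]}}

```text
clock: 17.9
eef_pos: [0.5954, 0.1575, 0.0451]
tool_rot: [0.67, 0.742, 0.013, 0.006]
ft_force: [-6.8, -2.5, 22.2]
grip_width: 0.0398
```

The tips touch at TCP ≈ 45.5 mm, so tip height ≈ TCP height + 0.5 mm. Backing off, then to the push start.

>>> {"fn": "jog_arm", "kwargs": {"deltas": [[[0,0,-12,0,0,0,40],[0,0,-10,0,0,0,40],[35,-8,0,0.7,0.6,0,40],[35,-8,0,0.7,0.6,0,40],[0,0,0,0,0,0,40]]]}}

```text
clock: 18.4
eef_pos: [0.5731, 0.2264, 0.0717]
tool_rot: [0.671, 0.741, 0.013, -0.009]
ft_force: [0.3, -1.0, 1.1]
grip_width: 0.04
```

```bash
python3 - <<'E'
from h import *
plan([.573,.226,.041],5.5,40,12)
camera("top")
for k in masks_of("tile_top","top"):print("tile",k["conf"],rect(k["pixels"],"top",.046).round(1))
E
```

```text
from [0.5731 0.2264 0.0717] tilt 1.81 w 40.0
[[[0,0,10,0.1,-0.6,0.1,40],[-1,0,10,0.2,-0.6,0.0,40],[0,0,11,0.1,-0.6,0.1,40]]]
tile 0.69 [580.5 150.8 102.3 101.3   5. ]
```

>>> {"fn": "jog_arm", "kwargs": {"deltas": [[[0,0,10,0,-0.6,0,40],[0,0,10,0.2,-0.6,0,40],[0,0,10,0,-0.5,0,40],[0,0,0,0,0,0,40]]]}}

```text
clock: 18.9
eef_pos: [0.5742, 0.2208, 0.0381]
tool_rot: [0.674, 0.739, -0.001, 0.003]
ft_force: [-1.5, -0.1, 0.6]
grip_width: 0.0402
```

```bash
python3 - <<'E'
from h import *
plan([.576,.202,.0405],5.5,40,5)
E
```

```text
from [0.5742 0.2208 0.0381] tilt 0.32 w 40.2
[[[-5,0,-1,0.0,0.1,-0.0,40],[-5,0,0,0.0,0.1,-0.1,40],[-4,0,-1,0.1,0.0,-0.0,40],[-5,0,0,0.0,0.1,-0.1,40]]]
```

>>> {"fn": "jog_arm", "kwargs": {"deltas": [[[-3,0,-3,0,0.1,0,40],[-4,0,0,0,0.1,0,40],[-4,0,0,0,0,0,40]]]}}

```text
clock: 19.2
eef_pos: [0.5749, 0.2089, 0.0402]
tool_rot: [0.674, 0.739, -0.0, 0.001]
ft_force: [-0.5, -0.2, -0.1]
grip_width: 0.04
```

>>> {"fn": "jog_arm", "kwargs": {"deltas": [[[-5,0,0,0,0,0,40],[-5,0,0,0,0,0,40]]]}}

```text
clock: 19.4
eef_pos: [0.5763, 0.1982, 0.0409]
tool_rot: [0.674, 0.739, 0.0, 0.001]
ft_force: [-0.4, 0.7, -0.8]
grip_width: 0.0396
```

>>> {"fn": "jog_arm", "kwargs": {"deltas": [[[-7,0,0.5,0,0,0,40],[-7,0,0.3,0,0,0,40],[-7,0,0,0,0,0,40]]]}}

```text
clock: 19.7
eef_pos: [0.5789, 0.176, 0.041]
tool_rot: [0.674, 0.739, 0.001, 0.001]
ft_force: [0.2, 1.1, 0.2]
grip_width: 0.0398
```

```bash
python3 - <<'E'
from h import *
im=camera("scene")[190:330,330:500];cv2.imwrite("pics/g5.png",cv2.resize(im[:,:,::-1],None,fx=4,fy=4))
plan([.594,.04,.041],6,40,8)
E
```

```text
from [0.579  0.1746 0.041 ] tilt 0.17 w 40.4
[[[-8,0,0,0.0,0.0,-0.0,40],[-8,0,0,0.0,0.0,-0.0,40],[-8,0,0,0.0,0.0,-0.1,40],[-8,0,0,0.0,0.0,-0.0,40],[-8,0,0,0.0,0.0,-0.1,40]]]
[[[-8,0,0,0.0,0.0,-0.0,40],[-8,0,0,0.0,0.0,-0.1,40],[-8,0,0,0.0,0.0,-0.0,40],[-8,0,0,0.0,0.0,-0.1,40],[-8,0,0,0.0,0.0,-0.0,40]]]
[[[-8,0,0,0.0,0.0,-0.1,40],[-8,0,0,0.0,0.0,-0.0,40],[-8,0,0,0.0,0.0,-0.1,40],[-8,0,0,0.0,0.0,-0.0,40],[-8,1,0,0.1,0.0,-0.1,40]]]
[[[-8,0,0,0.0,0.0,-0.0,40],[-7,1,0,0.1,0.1,-0.1,40]]]
```

View pics/g5.png

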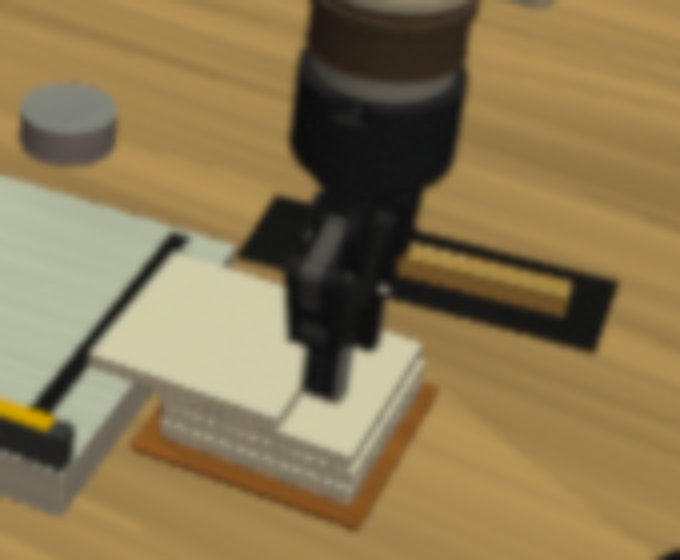

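The top tile has slid about 35 mm, with its leading edge now over the bed at (95,355), and the lower tiles are in place. Continuing.

>>> {"fn": "jog_arm", "kwargs": {"deltas": [[[-8,0,0,0,0,0,40],[-8,0,0,0,0,0,40],[-8,0,0,0,0,0,40],[-8,0,0,0,0,0,40]]]}}

```text
clock: 20.15
eef_pos: [0.5823, 0.1407, 0.0413]
tool_rot: [0.674, 0.739, 0.001, 0.001]
ft_force: [0.3, 0.1, 0.2]
grip_width: 0.0402
```

>>> {"fn": "jog_arm", "kwargs": {"deltas": [[[-8,0,0,0,0,0,40],[-8,0,0,0,0,0,40],[-8,0,0,0,0,0,40],[-8,0,0,0,0,0,40]]]}}

```text
clock: 20.55
eef_pos: [0.585, 0.1053, 0.0407]
tool_rot: [0.674, 0.739, 0.001, 0.001]
ft_force: [-0.3, 0.9, 0.9]
grip_width: 0.0398
```

>>> {"fn": "jog_arm", "kwargs": {"deltas": [[[-8,0,0,0,0,0,40],[-8,0,0,0,0,0,40],[-8,0,0,0,0,0,40],[-8,0,0,0,0,0,40]]]}}

```text
clock: 20.95
eef_pos: [0.5883, 0.0708, 0.041]
tool_rot: [0.674, 0.739, 0.001, 0.001]
ft_force: [-0.5, 2.0, 0.3]
grip_width: 0.04
```

```bash
python3 - <<'E'
from h import *
plan([.596,.03,.041],6,40,8)
camera("top")
for k in masks_of("tile_top","top"):print("tile",k["conf"],rect(k["pixels"],"top",.045).round(1))
E
```

```text
from [0.5883 0.0708 0.041 ] tilt 0.15 w 40.0
[[[-7,1,0,0.0,0.0,-0.1,40],[-7,1,0,0.0,0.0,-0.1,40],[-7,0,0,0.0,0.0,-0.1,40],[-7,1,0,0.0,0.0,-0.2,40],[-7,0,0,0.1,0.0,-0.1,40]]]
[[[-6,1,0,0.0,0.0,-0.2,40]]]
tile 0.82 [596.    5.2  99.3  88.8   5.5]
tile 0.65 [ 666.3 -198.5   48.4   24.3   89.2]
```

>>> {"fn": "jog_arm", "kwargs": {"deltas": [[[-5,0,1,0,0,-0.2,40],[-7,0,1,0,0,-0.2,40],[-6,0,0,0,0,-0.2,40],[0,0,0,0,0,0,40]]]}}

```text
clock: 21.45
eef_pos: [0.5915, 0.0533, 0.0409]
tool_rot: [0.67, 0.743, 0.003, 0.001]
ft_force: [-0.2, -0.1, -0.4]
grip_width: 0.0401
```

>>> {"fn": "jog_arm", "kwargs": {"deltas": [[[15,0,0,0,0,0,40],[15,0,-20,0,0,0,40],[0,0,-45,0,0,0,40],[0,0,-30,0,0,0,40]]]}}

```text
clock: 21.85
eef_pos: [0.5822, 0.0852, 0.1309]
tool_rot: [0.67, 0.743, -0.003, -0.004]
ft_force: [1.0, 0.3, 0.9]
grip_width: 0.04
```

```bash
python3 - <<'E'
from h import *
plan([.480,-.01,.13],96,40)
E
```

```text
from [0.5822 0.0852 0.1309] tilt 0.56 w 40.0
[[[-8,-10,0,-0.0,0.0,8.2,40],[-9,-9,0,-0.0,0.0,8.2,40],[-10,-8,0,-0.0,0.1,8.2,40],[-11,-6,0,-0.1,0.0,8.2,40],[-12,-4,0,-0.0,0.1,8.2,40]]]
[[[-12,-3,0,-0.1,0.0,8.2,40],[-13,-1,0,-0.0,0.1,8.1,40],[-13,1,0,-0.1,0.0,8.2,40],[-12,3,0,-0.0,0.1,8.1,40],[-12,5,1,-0.1,0.0,8.2,40]]]
[[[-11,6,0,-0.0,0.1,8.1,40]]]
```

>>> {"fn": "jog_arm", "kwargs": {"deltas": [[[-8,-10,0,0,0,8.2,40],[-9,-9,0,0,0,8.2,40],[-10,-8,0,0,0,8.2,40],[-11,-6,0,0,0,8.2,40],[-12,-4,0,0,0,8.2,40]]]}}

```text
clock: 22.35
eef_pos: [0.5376, 0.0482, 0.1361]
tool_rot: [0.892, 0.452, 0.0, 0.0]
ft_force: [0.2, -0.6, -0.5]
grip_width: 0.0399
```

>>> {"fn": "jog_arm", "kwargs": {"deltas": [[[-12,-3,0,0,0,8.2,40],[-13,-1,0,0,0,8.1,40],[-13,1,0,0,0,8.2,40],[-12,3,0,0,0,8.1,40],[-12,5,1,0,0,8.2,40]]]}}

```text
clock: 22.85
eef_pos: [0.4861, 0.0093, 0.1337]
tool_rot: [0.995, 0.1, -0.001, 0.0]
ft_force: [0.1, 0.1, 1.1]
grip_width: 0.0401
```

>>> {"fn": "jog_arm", "kwargs": {"deltas": [[[-11,6,0,0,0,8.1,40],[0,0,0,0,0,0,40]]]}}

```text
clock: 23.05
eef_pos: [0.4743, 0.0018, 0.133]
tool_rot: [1.0, 0.027, -0.002, 0.001]
ft_force: [-0.1, 0.6, -0.9]
grip_width: 0.0399
```

```bash
python3 - <<'E'
from h import *
camera("top");camera("scene")
for k in masks_of("tile_top","top"):print("tile",k["conf"],rect(k["pixels"],"top",.044).round(1))
for k in masks_of("scriber","top"):print("scr",k["conf"],rect(k["pixels"],"top",.018).round(1))
plan([.500,-.010,.041],96.3,40,18)
E
```

```text
tile 0.71 [600.   -7.2 102.5 102.2 -84.5]
scr 0.67 [422.9 181.7 107.9  19.5 -80.8]
scr 0.43 [ 640.8 -207.1  165.9  126.5    8. ]
from [0.4764 0.0024 0.1333] tilt 0.15 w 40.1
[[[4,2,15,0.0,0.0,-0.5,40],[4,2,15,0.0,0.0,-0.5,40],[4,2,16,0.0,0.0,-0.5,40],[4,3,15,0.0,0.0,-0.5,40],[3,3,16,0.0,0.1,-0.5,40]]]
[[[4,2,15,0.1,0.0,-0.5,40]]]
```

>>> {"fn": "jog_arm", "kwargs": {"deltas": [[[10,6,20,0,0,-0.5,40],[12,6,20,0,0,-0.5,40],[6,3,20,0,0,-0.5,40],[6,3,16,0,0,-0.5,40],[0,0,14,0,0,-0.6,40]]]}}

```text
clock: 23.75
eef_pos: [0.5195, -0.011, 0.0432]
tool_rot: [0.998, 0.058, 0.004, 0.001]
ft_force: [0.1, 0.1, 0.3]
grip_width: 0.04
```

```bash
python3 - <<'E'
from h import *
plan([.520,-.016,.040],96.3,40,10)
plan([.600,-.007,.040],96.3,40,7)
E
```

```text
from [ 0.5195 -0.011   0.0432] tilt 0.49 w 40.0
[[[0,5,3,0.1,-0.5,0.4,40]]]
from [ 0.5195 -0.011   0.0432] tilt 0.49 w 40.0
[[[7,0,0,0.0,-0.0,0.0,40],[7,0,0,0.0,-0.0,0.0,40],[7,1,0,0.0,-0.0,0.0,40],[7,0,0,0.0,-0.1,0.0,40],[7,1,0,0.0,-0.0,0.0,40]]]
[[[6,0,1,0.0,-0.1,0.1,40],[7,1,0,0.0,-0.0,0.0,40],[6,0,1,0.0,-0.1,0.1,40],[7,1,0,0.0,-0.0,0.0,40],[6,0,1,0.0,-0.1,0.1,40]]]
[[[7,1,0,0.1,-0.0,0.0,40],[6,0,1,0.0,-0.1,0.1,40]]]
```

>>> {"fn": "jog_arm", "kwargs": {"deltas": [[[0,3,3,0,-0.5,0.4,40],[6,0,0,0,0,0,40],[7,0,0,0,0,0,40],[7,0,0,0,0,0,40]]]}}

```text
clock: 24.15
eef_pos: [0.5408, -0.0107, 0.0387]
tool_rot: [0.998, 0.056, -0.002, 0.001]
ft_force: [-2.0, 0.4, -0.2]
grip_width: 0.0399
```

>>> {"fn": "jog_arm", "kwargs": {"deltas": [[[7,0,0,0,0,0,40],[7,0,0,0,0,0,40],[7,0,0,0,0,0,40],[7,0,0,0,0,0,40]]]}}

```text
clock: 24.55
eef_pos: [0.5718, -0.0071, 0.0402]
tool_rot: [0.998, 0.057, -0.001, 0.001]
ft_force: [-0.6, 0.5, -0.5]
grip_width: 0.0402
```

>>> {"fn": "jog_arm", "kwargs": {"deltas": [[[6,0,0,0,0,0,40],[6,0,0,0,0,0,40],[6,0,0,0,0,0,40]]]}}

```text
clock: 24.85
eef_pos: [0.5913, -0.0049, 0.0403]
tool_rot: [0.998, 0.057, -0.001, 0.001]
ft_force: [-1.0, 0.3, 1.1]
grip_width: 0.0401
```

```bash
python3 - <<'E'
from h import *
camera("top")
for k in masks_of("tile_top","top"):print("tile",k["conf"],rect(k["pixels"],"top",.044).round(1))
plan([.602,-.007,.040],96.3,40,7)
E
```

```text
from [ 0.5922 -0.0048  0.0404] tilt 0.14 w 39.7
[[[5,2,0,0.1,0.0,0.1,40],[4,1,0,0.0,0.1,0.1,40]]]
```

Continuing until the force rises against the fence.

>>> {"fn": "jog_arm", "kwargs": {"deltas": [[[4,0,0,0,0,0,40],[3,0,0,0,0,0,40]]]}}

```text
clock: 25.15
eef_pos: [0.5988, -0.0041, 0.0402]
tool_rot: [0.998, 0.057, -0.001, 0.001]
ft_force: [-1.2, -0.4, 1.1]
grip_width: 0.0399
```

>>> {"fn": "jog_arm", "kwargs": {"deltas": [[[3,0,0,0,0,0,40]]]}}

```text
clock: 25.25
eef_pos: [0.6016, -0.0037, 0.0402]
tool_rot: [0.998, 0.057, -0.002, 0.001]
ft_force: [-2.3, -0.1, 1.6]
grip_width: 0.0397
```

>>> {"fn": "jog_arm", "kwargs": {"deltas": [[[2,0,0,0,0,0,40]]]}}

```text
clock: 25.35
eef_pos: [0.6037, -0.0035, 0.0403]
tool_rot: [0.998, 0.057, -0.002, 0.001]
ft_force: [-3.4, -0.3, 1.0]
grip_width: 0.0402
```

>>> {"fn": "jog_arm", "kwargs": {"deltas": [[[2,0,0,0,0,0,40]]]}}

```text
clock: 25.45
eef_pos: [0.6039, -0.0036, 0.04]
tool_rot: [0.998, 0.056, -0.004, 0.001]
ft_force: [-8.0, -0.2, 5.9]
grip_width: 0.04
```

>>> {"fn": "jog_arm", "kwargs": {"deltas": [[[2,0,0,0,0,0,40]]]}}

```text
clock: 25.55
eef_pos: [0.6038, -0.0036, 0.04]
tool_rot: [0.998, 0.056, -0.006, 0.001]
ft_force: [-7.3, -1.0, 6.6]
grip_width: 0.04
```

>>> {"fn": "jog_arm", "kwargs": {"deltas": [[[2,0,0,0,0,0,40]]]}}

```text
clock: 25.65
eef_pos: [0.6038, -0.0036, 0.0402]
tool_rot: [0.998, 0.056, -0.008, 0.002]
ft_force: [-7.5, -0.5, 5.8]
grip_width: 0.0398
```

The tile has stopped against the fence, with force up to 8 N and no more motion. Backing off; next the scriber.

>>> {"fn": "jog_arm", "kwargs": {"deltas": [[[-8,0,0,0,0,0,40],[-20,0,0,0,0,0,40],[-20,0,-20,0,0,0,40],[0,0,-45,0,0,0,40],[0,0,-30,0,0,0,40]]]}}

```text
clock: 26.15
eef_pos: [0.5517, -0.0086, 0.1322]
tool_rot: [0.998, 0.056, -0.012, 0.001]
ft_force: [1.4, 0.2, 0.5]
grip_width: 0.04
```

```bash
python3 - <<'E'
from h import *
t=camera("top");s=camera("scene")
for k in masks_of("tile_top","top")[:2]:print("tile",k["conf"],rect(k["pixels"],"top",.044).round(1))
for z in (.018,):
  for k in masks_of("scriber","top")[:2]:print("scr",k["conf"],k["at"],rect(k["pixels"],"top",z).round(1))
  for k in masks_of("scriber","scene")[:2]:print("scr scene",k["conf"],k["at"],rect(k["pixels"],"scene",.015).round(1))
im=np.hstack([cv2.resize(t[190:350,180:380],None,fx=2.4,fy=2.4),cv2.resize(s[215:375,240:370],None,fx=2.4,fy=2.4)])
cv2.imwrite("pics/g6.png",im[:,:,::-1])
plan([.435,.172,.12],8.5,40)
E
```

```text
tile 0.9 [698.5   3.3 101.2  34.2  89.2]
tile 0.18 [621.3 -19.6 217.8 213.6 -83.4]
scr 0.7 [235.3, 329.2] [425.2 173.8 115.1  14.  -79.7]
scr scene 0.78 [449.7, 257.1] [432.3 168.7 138.2  32.  -81.8]
scr scene 0.45 [527.7, 340.3] [577.5 398.2 150.3  95.8 -26.9]
from [ 0.5512 -0.0085  0.1295] tilt 1.55 w 40.0
[[[-9,-17,1,0.1,0.1,8.0,40],[-11,-16,1,0.1,0.1,8.0,40],[-13,-15,1,0.1,0.1,8.0,40],[-15,-12,1,0.1,0.1,8.0,40],[-17,-10,1,0.1,0.1,8.0,40]]]
[[[-18,-8,1,0.1,0.1,8.0,40],[-19,-5,1,0.1,0.1,8.0,40],[-19,-3,1,0.1,0.1,8.0,40],[-20,0,1,0.1,0.1,8.0,40],[-19,2,1,0.2,0.1,8.0,40]]]
[[[-19,5,2,0.1,0.1,8.0,40]]]
```

View pics/g6.png

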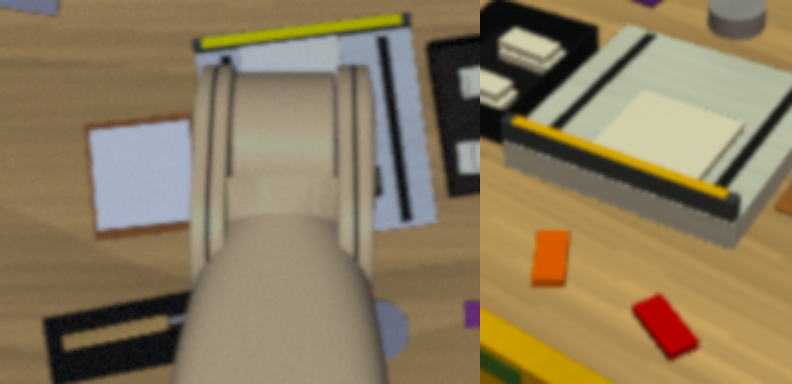

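The tile sits against the fence, with its white edge meeting the dark fence face, and the stack and scriber are undisturbed. I'll check the last joint's position before turning.

```bash
python3 - <<'E'
from h import *
print(get_obs()["joint_pos"])
E
```

```text
[-0.0136  0.4242 -0.0062  1.1671 -0.0035  3.0151]
```

```bash
sed -i 's/def plan(target,yaw,g,step=48):/def plan(target,yaw,g,step=48,flips=(0,180)):/; s/    for s in(0,180):\n        a=np.radians(yaw+s);y=np.array(\[np.cos(a),np.sin(a),0\]);z=np.array(\[0,0,-1.\])$/&/' h.py; python3 - <<'E'
s=open('h.py').read();i=s.index("def plan");s=s[:i]+s[i:].replace("for s in(0,180)","for s in flips",1);open('h.py','w').write(s)
from h import *
c=lambda p:np.array(p)/2.6+[190-.3,185-.3]
e=at("top",c([(42,384),(201,352)]),.014);print(e,np.linalg.norm(e[0]-e[1]),e.mean(0))
plan([.433,.174,.12],8.5,40,flips=(0,));plan([.433,.174,.12],8.5,40,flips=(180,))
E
```

```text
[[0.4139 0.2357]
 [0.4406 0.089 ]] 0.1491169967473748 [0.4273 0.1624]
from [ 0.5512 -0.0085  0.1295] tilt 1.55 w 40.0
[[[-8,-16,1,-0.1,0.1,-7.7,40],[-6,-17,1,-0.1,0.1,-7.7,40],[-3,-18,1,-0.1,0.1,-7.7,40],[-1,-18,1,-0.1,0.1,-7.7,40],[1,-18,1,-0.1,0.1,-7.7,40]]]
[[[4,-18,1,-0.1,0.1,-7.6,40],[6,-17,1,-0.1,0.1,-7.7,40],[8,-16,1,-0.1,0.1,-7.6,40],[11,-15,1,-0.1,0.1,-7.7,40],[12,-13,0,-0.1,0.1,-7.6,40]]]
[[[14,-12,1,-0.1,0.1,-7.7,40],[15,-9,0,-0.1,0.1,-7.6,40]]]
from [ 0.5512 -0.0085  0.1295] tilt 1.55 w 40.0
[[[-9,-18,1,0.1,0.1,8.0,40],[-11,-16,1,0.1,0.1,8.0,40],[-13,-15,1,0.1,0.1,8.0,40],[-15,-13,1,0.1,0.1,8.0,40],[-17,-10,1,0.1,0.1,8.0,40]]]
[[[-18,-8,1,0.1,0.1,8.0,40],[-19,-5,1,0.1,0.1,8.0,40],[-20,-3,1,0.1,0.1,8.0,40],[-20,0,1,0.1,0.1,8.0,40],[-19,3,1,0.2,0.1,8.0,40]]]
[[[-19,6,2,0.1,0.1,8.0,40]]]
```

>>> {"fn": "jog_arm", "kwargs": {"deltas": [[[-8,-16,1,-0.1,0.1,-7.7,40],[-6,-17,1,-0.1,0.1,-7.7,40],[-3,-18,1,-0.1,0.1,-7.7,40],[-1,-18,1,-0.1,0.1,-7.7,40],[1,-18,1,-0.1,0.1,-7.7,40]]]}}

```text
clock: 26.9
eef_pos: [0.4967, 0.0668, 0.1164]
tool_rot: [0.92, 0.392, -0.014, -0.001]
ft_force: [0.3, -0.9, 0.9]
grip_width: 0.0398
```

>>> {"fn": "jog_arm", "kwargs": {"deltas": [[[4,-18,1,-0.1,0.1,-7.6,40],[6,-17,1,-0.1,0.1,-7.7,40],[8,-16,1,-0.1,0.1,-7.6,40],[11,-15,1,-0.1,0.1,-7.7,40],[12,-13,0,-0.1,0.1,-7.6,40]]]}}

```text
clock: 27.4
eef_pos: [0.4371, 0.1431, 0.1039]
tool_rot: [0.731, 0.682, -0.013, -0.008]
ft_force: [0.2, 0.9, 0.1]
grip_width: 0.0396
```

>>> {"fn": "jog_arm", "kwargs": {"deltas": [[[14,-12,1,0,0,-7.7,40],[15,-9,0,0,0,-6.6,40],[0,0,0,0,0,0,40]]]}}

```text
clock: 27.7
eef_pos: [0.4106, 0.1733, 0.0983]
tool_rot: [0.635, 0.773, -0.016, -0.012]
ft_force: [-0.7, -0.3, -0.4]
grip_width: 0.04
```

```bash
python3 - <<'E'
from h import *
plan([.4237,.182,.04],10.3,40,20)
t=camera("top")
for k in masks_of("tile_top","top")[:2]:print("tile",k["conf"],rect(k["pixels"],"top",.044).round(1))
for k in masks_of("bed","top")[:1]:print("bed",k["conf"],rect(k["pixels"],"top",.034).round(1))
for k in masks_of("scriber","top")[:1]:print("scr",k["conf"],rect(k["pixels"],"top",.015).round(1))
cv2.imwrite("pics/g7.png",cv2.resize(t[185:360,190:490,::-1],None,fx=2.6,fy=2.6,interpolation=2))
E
```

```text
from [0.4106 0.1733 0.0983] tilt 2.3 w 40.0
[[[2,4,14,-0.6,0.0,0.2,40],[1,4,15,-0.6,0.0,0.2,40],[2,4,14,-0.5,0.1,0.2,40],[1,4,15,-0.6,0.0,0.3,40]]]
tile 0.87 [661.5  -0.4 102.7 101.3   7.1]
bed 0.82 [622.1 -19.8 224.  216.5 -83.5]
scr 0.54 [431.1 138.1  96.5  14.9 -79.7]
```

View pics/g7.png

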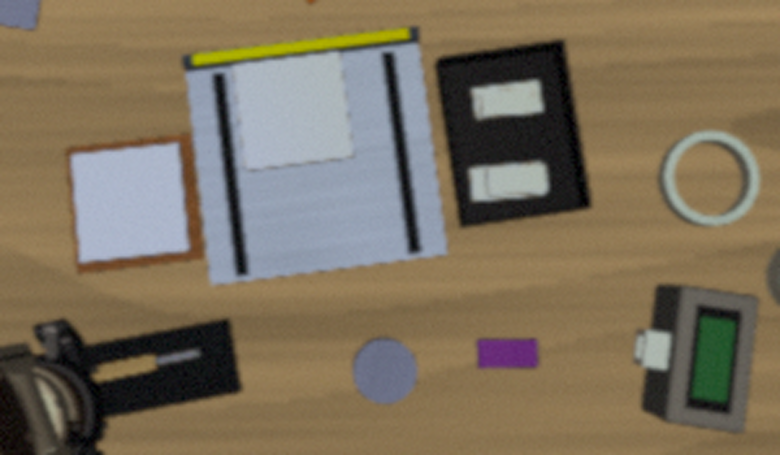

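The tile is square (7.1° against 6.5° for the bed) and touches the fence; its centre is at bed x ≈ 49 mm, y ≈ +14 mm. The scriber has not been knocked, with its tip at (200,353). Lowering onto it.

>>> {"fn": "jog_arm", "kwargs": {"deltas": [[[2,5,14,-0.6,0,0.2,36],[1,5,15,-0.6,0,0.2,36],[2,4,14,-0.5,0,0.2,36],[1,4,15,-0.6,0,0.3,36],[0,0,0,0,0,0,36]]]}}

```text
clock: 28.4
eef_pos: [0.4329, 0.1781, 0.0393]
tool_rot: [0.648, 0.762, 0.002, 0.004]
ft_force: [0.8, -0.0, 0.4]
grip_width: 0.0357
```

```bash
python3 - <<'E'
from h import *
plan([.4237,.182,.007],10.3,36,15)
E
```

```text
from [0.4329 0.1781 0.0393] tilt 0.5 w 35.7
[[[2,-3,11,0.2,0.1,-0.3,36],[2,-3,11,0.1,0.0,-0.4,36],[1,-3,10,0.2,0.1,-0.3,36]]]
```

>>> {"fn": "jog_arm", "kwargs": {"deltas": [[[2,-5,5,0.2,0,-0.5,36],[2,-3,11,0.2,0,-0.5,36],[1,0,10,0,0,0,36],[0,0,6,0,0,0,36]]]}}

```text
clock: 28.8
eef_pos: [0.4257, 0.1814, 0.0069]
tool_rot: [0.642, 0.767, 0.001, 0.002]
ft_force: [-0.4, -0.2, 0.4]
grip_width: 0.0358
```

```bash
python3 - <<'E'
from h import *
plan([.4237,.182,.007],10.3,36,15)
print(get_obs()["ft_force"])
E
```

```text
from [0.4257 0.1814 0.0069] tilt 0.25 w 35.8
[[[1,-2,0,0.2,0.1,-0.2,36]]]
[-0.4391 -0.1953  0.4284]
```

>>> {"fn": "jog_arm", "kwargs": {"deltas": [[[1,-2,0,0,0,0,20],[0,0,0,0,0,0,4],[0,0,0,0,0,0,4],[0,0,0,0,0,0,4],[0,0,0,0,0,0,4]]]}}

```text
clock: 29.3
eef_pos: [0.423, 0.1822, 0.0068]
tool_rot: [0.642, 0.767, 0.0, 0.002]
ft_force: [-0.3, 0.2, -0.8]
grip_width: 0.012
```

>>> {"fn": "jog_arm", "kwargs": {"deltas": [[[0,0,0,0,0,0,4],[0,0,-15,0,0,0,4],[0,0,-35,0,0,0,4],[0,0,-45,0,0,0,4],[0,0,0,0,0,0,4]]]}}

```text
clock: 29.8
eef_pos: [0.4216, 0.1819, 0.1037]
tool_rot: [0.642, 0.767, -0.001, 0.001]
ft_force: [1.4, 1.1, -1.3]
grip_width: 0.012
```

```bash
python3 - <<'E'
from h import *
# readout axis estimate
c=np.array([.4324,-.3637]);u=np.array([np.cos(np.radians(80.4)),np.sin(np.radians(80.4))])
print("mouth",c+.057*u,"button",c+.044*u)
g=c+.057*u+(.0925+.06)*u;print("grasp standoff",g)
plan([g[0],g[1],.11],-9.6,4,flips=(0,180))
print(get_obs()["joint_pos"])
S=camera("scene");T=camera("top")
cv2.imwrite("pics/r.png",np.hstack([cv2.resize(T[285:365,420:500],(400,400),interpolation=2),cv2.resize(S[150:215,220:285],(400,400),interpolation=2)])[:,:,::-1])
E
```

```text
mouth [ 0.4419 -0.3075] button [ 0.4397 -0.3203]
grasp standoff [ 0.4673 -0.1571]
from [0.4216 0.1819 0.1037] tilt 0.2 w 12.0
[[[-43,-2,-1,-0.0,0.0,2.5,4],[-43,0,-1,-0.0,0.0,2.5,4],[-43,2,-1,-0.0,0.0,2.5,4],[-42,4,0,-0.0,0.0,2.5,4],[-42,6,-1,0.0,0.1,2.4,4]]]
[[[-42,7,0,-0.0,0.0,2.5,4],[-42,9,-1,0.0,0.1,2.4,4],[-41,11,0,-0.0,0.0,2.5,4]]]
[ 0.4094  0.2635 -0.3184  0.9905 -0.0032  1.8028]
```

View pics/r.png

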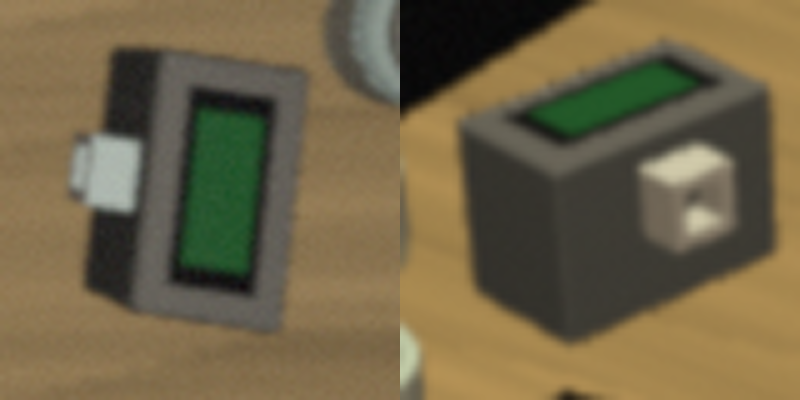

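Crop positions: box-top corners at (162,50), (308,72), (283,330), (135,308) in the top view; collar mouth face about (275,185)–(335,232) in the right-hand scene view. I'll fit the readout pose to both views.

```bash
cat > fit.py <<'E'
from h import *
from scipy.optimize import least_squares
T=lambda p:np.array(p)/5+[420-.4,285-.4]
S=lambda p:np.array(p)/6.154+[220-.4,150-.4]
# readout-frame points: top view: +x edge at left; upper row = larger world x => readout y negative
top=[((.035,-.06,.085),(162,50)),((-.035,-.06,.085),(308,72)),((-.035,.06,.085),(283,330)),((.035,.06,.085),(135,308)),((.057,-.016,.071),(90,135)),((.057,.016,.071),(87,210))]
sc=[((.035,-.06,.085),(157,174)),((.035,.06,.085),(371,88)),((-.035,-.06,.085),(58,122)),((.057,-.016,.071),(277,185)),((.057,.016,.071),(334,153)),((.057,.016,.039),(336,232)),((.057,-.016,.039),(281,252))]
def res(v,full=False):
    c,s=np.cos(v[2]),np.sin(v[2]);M=np.array([[c,-s,0],[s,c,0],[0,0,1]]);o=np.array([v[0],v[1],0])
    a=[proj("top",M@np.array(w)+o)[0]-T(p) for w,p in top];b=[proj("scene",M@np.array(w)+o)[0]-S(p) for w,p in sc]
    return (a,b) if full else np.concatenate(a+b)
f=least_squares(res,[.4324,-.3637,1.4],loss="soft_l1");v=f.x
a,b=res(v,True);print(v,np.degrees(v[2]));print(np.array(a).round(1).tolist());print(np.array(b).round(1).tolist())
u=np.array([np.cos(v[2]),np.sin(v[2])]);print("mouth",v[:2]+.057*u)
E
python3 fit.py
```

```text
[ 0.4328 -0.3639  1.4232] 81.5427586981496
[[-0.9, -0.6], [0.3, -1.0], [0.4, 0.7], [-0.8, 1.0], [0.3, 0.1], [-0.6, -0.9]]
[[0.1, -0.5], [0.4, -1.4], [-1.0, -0.6], [-0.1, -0.3], [-0.1, 0.8], [0.1, -1.1], [-0.1, -0.2]]
mouth [ 0.4412 -0.3075]
```

>>> {"fn": "jog_arm", "kwargs": {"deltas": [[[-43,-2,-1,0,0,2.5,4],[-43,0,-1,0,0,2.5,4],[-43,2,-1,0,0,2.5,4],[-42,4,0,0,0,2.5,4],[-42,6,0,0,0,2.4,4]]]}}

```text
clock: 30.4
eef_pos: [0.4445, -0.0325, 0.0972]
tool_rot: [0.719, 0.695, -0.008, -0.004]
ft_force: [0.7, 0.3, -0.9]
grip_width: 0.0119
```

>>> {"fn": "jog_arm", "kwargs": {"deltas": [[[-40,7,0,0,0,2.5,4],[-40,9,0,0,0,2.4,4],[-30,8,0,0,0,1.5,4],[0,0,0,0,0,0,4]]]}}

```text
clock: 30.8
eef_pos: [0.4563, -0.1525, 0.091]
tool_rot: [0.76, 0.649, -0.011, -0.007]
ft_force: [0.4, 0.6, -1.3]
grip_width: 0.012
```

```bash
python3 - <<'E'
from h import *
plan([.4634,-.167,.0508],-9,4,30)
E
```

```text
from [ 0.4563 -0.1525  0.091 ] tilt 1.52 w 12.0
[[[-6,5,20,-0.7,0.2,-0.0,4],[-7,5,20,-0.7,0.3,-0.0,4]]]
```

>>> {"fn": "jog_arm", "kwargs": {"deltas": [[[-6,5,14,-0.5,0.2,0,4],[-6,5,14,-0.5,0.2,0,4],[0,0,10,-0.4,0.1,0,4],[0,0,0,0,0,0,4]]]}}

```text
clock: 31.2
eef_pos: [0.459, -0.1648, 0.0459]
tool_rot: [0.761, 0.649, -0.002, -0.005]
ft_force: [-0.5, -0.1, -1.3]
grip_width: 0.0127
```

```bash
python3 - <<'E'
from h import *
p,r=pose();print(p,r.as_matrix())
S=camera("scene");T=camera("top")
tip=p+r.apply([-.0925,0,-.0042]);h=p+r.apply([-.0525,0,-.0042])
print("pred tip",tip,"px top",(proj("top",[tip,h])-[380,280])*5,"scene",(proj("scene",[tip,h])-[230,155])*5)
cv2.imwrite("pics/s1.png",np.hstack([cv2.resize(T[280:360,380:460],(400,400),interpolation=2),cv2.resize(S[155:235,230:310],(400,400),interpolation=2)])[:,:,::-1])
plan([.4634,-.167,.0508],-9,4,30)
E
```

```text
[ 0.459  -0.1648  0.0459] [[ 0.1582  0.9873 -0.01  ]
 [ 0.9874 -0.1582  0.0057]
 [ 0.004  -0.0108 -0.9999]]
pred tip [ 0.4444 -0.2562  0.0497] px top [[163.9623 185.2263]
 [ 79.5727 172.9798]] scene [[271.2822 178.1109]
 [325.184  204.8487]]
from [ 0.4604 -0.1651  0.0474] tilt 0.5 w 12.6
[[[-1,3,-3,-0.5,-0.2,-0.1,4]]]
```

View pics/s1.png

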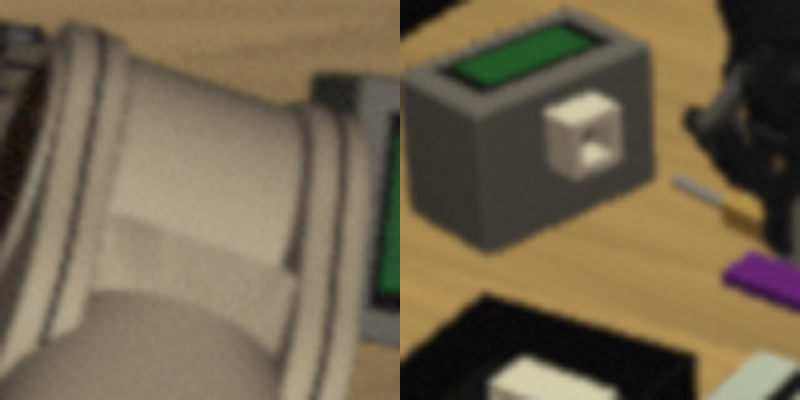

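The scene crop shows the scriber tip at (675,180), within 1 px of my prediction, and the collar at (585,140). I'll align it and move in to just short of the mouth.

>>> {"fn": "jog_arm", "kwargs": {"deltas": [[[-2,4,-4,-0.5,-0.2,0,4],[-10,0,0,0,0,0,4],[-12,0,0,0,0,0,4],[-12,0,0,0,0,0,4],[0,0,0,0,0,0,4]]]}}

```text
clock: 31.8
eef_pos: [0.4605, -0.2042, 0.0539]
tool_rot: [0.76, 0.65, 0.001, 0.003]
ft_force: [0.5, -0.1, -0.3]
grip_width: 0.0125
```

```bash
cat > tip.py <<'E'
from h import *
p,r=pose();tip=p+r.apply([-.0925,0,-.0042]);u=np.array([np.cos(np.radians(81)),np.sin(np.radians(81))])
d=tip[:2]-np.array([.4412,-.3075]);print("tcp",p,"tip ahead of mouth mm",(d@u*1000).round(1),"lateral",((d[0]*u[1]-d[1]*u[0])*1000).round(1),"z",tip[2].round(4),"yaw",np.degrees(np.arctan2(*r.as_matrix()[[1,0],0])).round(1),"pitch",np.degrees(r.as_matrix()[2,0]).round(2),"w",get_obs()["grip_width"])
E
python3 tip.py
```

```text
tcp [ 0.4605 -0.2042  0.0539] tip ahead of mouth mm 12.6 lateral 3.0 z 0.0583 yaw 81.1 pitch -0.12 w 0.012492004015451006
```

>>> {"fn": "jog_arm", "kwargs": {"deltas": [[[0,-3,3,0,0,0,4],[-3,0,0,0,0,0,4],[0,0,0,0,0,0,4]]]}}

```text
clock: 32.1
eef_pos: [0.4564, -0.2077, 0.0507]
tool_rot: [0.761, 0.649, 0.001, 0.003]
ft_force: [0.5, 0.1, -1.0]
grip_width: 0.0121
```

```bash
python3 tip.py; python3 - <<'E'
from h import *
S=camera("scene");cv2.imwrite("pics/s2.png",cv2.resize(S[160:220,240:310,::-1],(560,480),interpolation=2))
E
```

```text
tcp [ 0.4564 -0.2077  0.0507] tip ahead of mouth mm 8.5 lateral -0.7 z 0.0551 yaw 81.0 pitch -0.1 w 0.012084606406319802
```

View pics/s2.png

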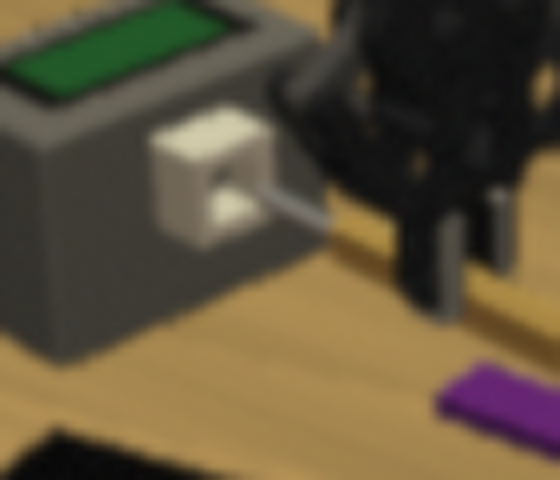

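The tip, at (255,190), points into the collar opening centred at about (236,188). Pushing in gently.

>>> {"fn": "jog_arm", "kwargs": {"deltas": [[[-6,0,0,0,0,0,4],[-6,0,0,0,0,0,4],[-6,0,0,0,0,0,4]]]}}

```text
clock: 32.45
eef_pos: [0.4533, -0.2252, 0.0505]
tool_rot: [0.76, 0.65, 0.001, 0.002]
ft_force: [-0.1, -0.2, -0.4]
grip_width: 0.0122
```

>>> {"fn": "jog_arm", "kwargs": {"deltas": [[[-3,0,0,0,0,0,4],[-3,0,0,0,0,0,4]]]}}

```text
clock: 32.65
eef_pos: [0.4524, -0.2322, 0.0505]
tool_rot: [0.76, 0.65, 0.001, 0.002]
ft_force: [0.3, 1.3, -0.1]
grip_width: 0.0121
```

```bash
python3 tip.py
```

```text
tcp [ 0.4524 -0.2322  0.0505] tip ahead of mouth mm -16.3 lateral -0.7 z 0.0548 yaw 81.1 pitch -0.05 w 0.012105439473675561
```

>>> {"fn": "jog_arm", "kwargs": {"deltas": [[[-2,0,0,0,0,0,4]]]}}

```text
clock: 32.75
eef_pos: [0.452, -0.234, 0.0505]
tool_rot: [0.76, 0.65, 0.002, 0.002]
ft_force: [0.2, 1.9, -0.0]
grip_width: 0.0122
```

>>> {"fn": "jog_arm", "kwargs": {"deltas": [[[-2,0,0,0,0,0,4]]]}}

```text
clock: 32.85
eef_pos: [0.4518, -0.2354, 0.0505]
tool_rot: [0.76, 0.65, 0.002, 0.001]
ft_force: [1.3, 3.8, -0.0]
grip_width: 0.0123
```

>>> {"fn": "jog_arm", "kwargs": {"deltas": [[[-2,0,0,0,0,0,4]]]}}

```text
clock: 32.95
eef_pos: [0.4516, -0.2358, 0.0504]
tool_rot: [0.76, 0.65, 0.004, -0.0]
ft_force: [1.2, 8.8, 1.8]
grip_width: 0.0125
```

The force jumped to 8.8 N and the motion stopped, so the button is bottomed. One more hold row, then withdraw straight back.

>>> {"fn": "jog_arm", "kwargs": {"deltas": [[[-1,0,0,0,0,0,4],[8,0,0,0,0,0,4],[12,0,0,0,0,0,4],[18,0,0,0,0,0,4],[25,0,0,0,0,0,4]]]}}

```text
clock: 33.45
eef_pos: [0.4617, -0.1739, 0.051]
tool_rot: [0.761, 0.649, 0.003, 0.001]
ft_force: [1.0, 0.9, -0.5]
grip_width: 0.0123
```

>>> {"fn": "jog_arm", "kwargs": {"deltas": [[[0,0,-30,0,0,0,4],[0,0,-20,0,0,0,4],[0,0,0,0,0,0,4]]]}}

```text
clock: 33.75
eef_pos: [0.4605, -0.1691, 0.1011]
tool_rot: [0.759, 0.651, 0.002, -0.0]
ft_force: [0.3, 0.6, -0.0]
grip_width: 0.0121
```

```bash
python3 tip.py; python3 - <<'E'
from h import *
S=camera("scene");
for n in("mat","scriber"):
  for k in masks_of(n,"scene")[:1]:print(n,k["conf"],rect(k["pixels"],"scene",.004).round(1))
camera("top")
for k in masks_of("mat","top")[:1]:print("mat",k["conf"],rect(k["pixels"],"top",.004).round(1))
# mat corners in first crop
c=lambda p:np.array(p)/2.6+[190-.3,185-.3]
e=at("top",c([(22,359),(229,320),(241,391),(32,431)]),.004);print(e,e.mean(0))
plan([.4237,.182,.11],10.3,4)
E
```

```text
tcp [ 0.4605 -0.1691  0.1011] tip ahead of mouth mm 47.2 lateral -2.2 z 0.1051 yaw 81.2 pitch 0.14 w 0.012090064297361917
mat 0.7 [422.3 156.9 202.5  80.1 -79.2]
scriber 0.68 [ 309.  -247.2   68.1   34.8   82.1]
[[0.4363 0.2571]
 [0.4692 0.0638]
 [0.4034 0.0529]
 [0.3702 0.2469]] [0.4198 0.1552]
from [ 0.4579 -0.169   0.0978] tilt 0.36 w 12.2
[[[43,-11,-1,-0.0,-0.0,-2.4,4],[43,-9,-1,-0.0,-0.0,-2.4,4],[43,-7,-1,-0.0,-0.1,-2.4,4],[44,-6,-2,-0.0,-0.0,-2.4,4],[44,-4,-1,-0.1,-0.1,-2.4,4]]]
[[[44,-2,-2,-0.0,-0.0,-2.4,4],[44,0,-1,-0.1,-0.1,-2.4,4],[44,2,-2,-0.0,-0.0,-2.3,4]]]
```

>>> {"fn": "jog_arm", "kwargs": {"deltas": [[[43,-11,-1,0,0,-2.4,4],[43,-9,-1,0,0,-2.4,4],[43,-7,-1,0,0,-2.4,4],[43,-6,-1,0,0,-2.4,4],[43,-4,-1,0,0,-2.4,4]]]}}

```text
clock: 34.5
eef_pos: [0.435, 0.0483, 0.0987]
tool_rot: [0.691, 0.723, -0.002, -0.004]
ft_force: [0.2, -0.2, -0.7]
grip_width: 0.0123
```

>>> {"fn": "jog_arm", "kwargs": {"deltas": [[[43,-2,0,0,0,-2.4,4],[43,0,0,0,0,-2.4,4],[35,2,0,0,0,-1.6,4],[0,0,0,0,0,0,4]]]}}

```text
clock: 34.9
eef_pos: [0.4212, 0.1765, 0.0956]
tool_rot: [0.645, 0.764, -0.003, -0.006]
ft_force: [-1.1, -0.1, 0.2]
grip_width: 0.0126
```

```bash
python3 - <<'E'
from h import *
plan([.4175,.175,.03],9.6,4,40)
E
```

```text
from [0.4212 0.1765 0.0956] tilt 0.78 w 12.6
[[[-1,-2,33,-0.4,-0.1,-0.0,4],[0,-1,33,-0.3,-0.2,-0.0,4]]]
```

>>> {"fn": "jog_arm", "kwargs": {"deltas": [[[-1,-2,33,-0.4,-0.1,0,4],[0,-1,30,-0.3,-0.2,0,4],[0,0,10,0,0,0,4],[0,0,0,0,0,0,4]]]}}

```text
clock: 35.3
eef_pos: [0.4173, 0.174, 0.0189]
tool_rot: [0.645, 0.764, -0.002, 0.0]
ft_force: [-0.2, -1.3, -0.2]
grip_width: 0.0125
```

```bash
python3 - <<'E'
from h import *
plan([.4175,.175,.0085],9.6,4,40)
S=camera("scene");cv2.imwrite("pics/s3.png",cv2.resize(S[220:290,370:500,::-1],None,fx=5,fy=5,interpolation=2))
E
```

```text
from [0.4173 0.174  0.0189] tilt 0.23 w 12.5
[[[1,0,10,-0.1,0.2,0.0,4]]]
```

View pics/s3.png

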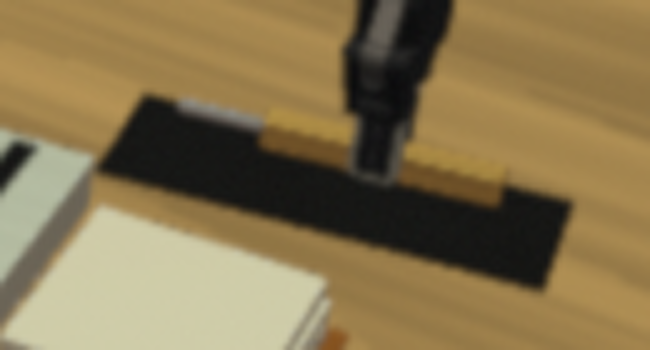

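The scriber is level and aligned over the mat, about 12 mm up, running from (180,105) to (505,190). Lowering and releasing.

>>> {"fn": "jog_arm", "kwargs": {"deltas": [[[0,0,6,0,0,0,4],[0,0,5,0,0,0,4],[0,0,0,0,0,0,4]]]}}

```text
clock: 35.65
eef_pos: [0.4203, 0.1738, 0.0101]
tool_rot: [0.646, 0.763, 0.0, 0.002]
ft_force: [-0.2, -0.3, -0.7]
grip_width: 0.0122
```

>>> {"fn": "jog_arm", "kwargs": {"deltas": [[[0,0,0,0,0,0,34],[0,0,0,0,0,0,34],[0,0,0,0,0,0,34]]]}}

```text
clock: 35.95
eef_pos: [0.4218, 0.1742, 0.0115]
tool_rot: [0.647, 0.763, 0.002, 0.003]
ft_force: [0.4, -0.3, -0.1]
grip_width: 0.0339
```

>>> {"fn": "jog_arm", "kwargs": {"deltas": [[[0,0,-20,0,0,0,34],[0,0,-45,0,0,0,34],[0,0,-45,0,0,0,34],[45,0,-20,0,0,0,34],[45,0,0,0,0,0,34]]]}}

```text
clock: 36.45
eef_pos: [0.4065, 0.2608, 0.1467]
tool_rot: [0.651, 0.759, 0.001, 0.002]
ft_force: [0.8, -0.2, 0.1]
grip_width: 0.0341
```

>>> {"fn": "jog_arm", "kwargs": {"deltas": [[[45,0,0,0,0,0,34],[45,0,0,0,0,0,34],[0,0,0,0,0,0,34],[0,0,0,0,0,0,34]]]}}

```text
clock: 36.85
eef_pos: [0.3923, 0.3591, 0.1503]
tool_rot: [0.648, 0.761, 0.006, 0.003]
ft_force: [0.5, -0.7, 0.6]
grip_width: 0.034
```

```bash
python3 - <<'E'
from h import *
t=camera("top");s=camera("scene")
for n,z in(("tile_top",.044),("scriber",.016),("mat",.004),("bed",.034),("offcut_a",.024)):
  for k in masks_of(n,"top")[:5 if n=="offcut_a" else 2]:print(n,round(k["conf"],2),rect(k["pixels"],"top",z).round(1))
print(get_obs()["eef_pos"],get_obs()["ft_force"])
cv2.imwrite("pics/f.png",np.vstack([cv2.resize(t[190:350,180:490],(620,320),interpolation=2),cv2.resize(s[150:290,220:492],(544,280),interpolation=2)[:, :].copy() if 0 else cv2.copyMakeBorder(cv2.resize(s[150:290,220:492],(544,280),interpolation=2),0,0,0,76,0)])[:,:,::-1])
E
```

```text
tile_top 0.85 [662.   -0.7  99.   99.  -83. ]
scriber 0.46 [589.3 402.5 116.9  87.3 -28.3]
scriber 0.2 [ 430.1 -370.1  131.2  110.9   -8.4]
mat 0.81 [420.4 155.3 198.4  68.9 -80.2]
bed 0.82 [621.7 -20.9 219.8 217.  -82.9]
offcut_a 0.86 [ 672.2 -202.5   65.9   30.4  -84.1]
offcut_a 0.82 [ 596.6 -209.4   53.9   22.    89.2]
offcut_a 0.78 [ 435.7 -194.7   53.    26.    89.1]
offcut_a 0.68 [796.9 -12.3  55.6  26.   35.6]
offcut_a 0.64 [ 698.4 -188.4   50.    24.6  -82.6]
[0.3932 0.3572 0.1503] [ 0.2133 -0.8868  0.2131]
```

View pics/f.png

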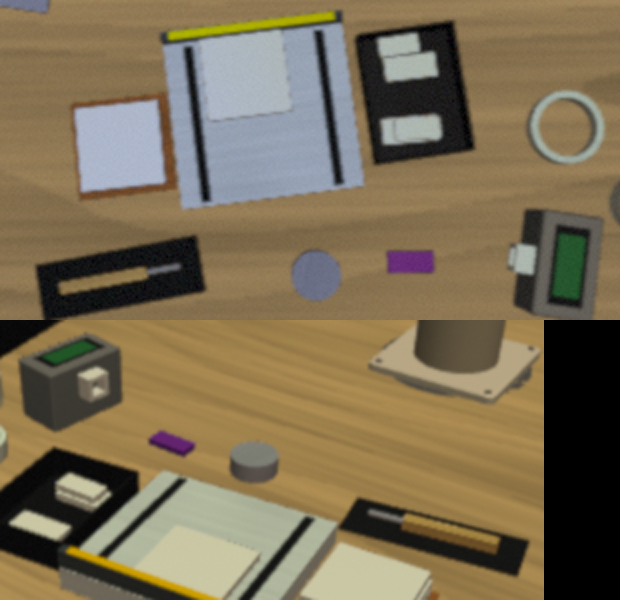

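The final view shows the tile at the fence and the scriber centred on the mat, with its midpoint at (119,277) against the mat's (120,278). The button looks out. One offcut (d) has shifted within the bin but is still inside it. The arm is clear, so I'm handing in.

```bash
python3 -c "
from workcell import *
print(job_done())"
```

```text
the job is handed in; nothing more can be done
None
```

The job is done and handed in at about 37 s of robot time. I cleared all four offcuts into the bin and slid the top tile off the stack, without lifting it, up to the fence. Then I pressed the zero button with the scriber and laid the scriber back on its mat.

**Last checks:**
- **Tile:** its centre is at bed x ≈ 49 mm and y ≈ +14 mm. It is square to within about 0.7°, and contact with the fence showed as 8 N with no further motion.
- **Button:** the force rose along the spring to 8.8 N and the scriber stopped, so it bottomed out. I did not measure its return directly; the collar looks as it did before in the picture.
- **Scriber:** it lies along the mat with its middle within a few millimetres of the mat's centre, judged by eye. The scriber detector failed in the last picture.
- **Offcuts:** offcut d was knocked off its stack inside the bin after I placed it. It still lies inside, about 60 mm from the bin's centre along its length. In the last top view the network outlined three of the four offcuts; the fourth shows only in the picture.
- **Other tiles and bystanders:** they look unmoved in the pictures. I did not measure them.

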